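Clear the revolving tea stand at the coffee bar

TASK

Clear the revolving tea stand at the end of service: put every tea carton on it back into the sloped carton rack, upright and lengthwise, one to a lane, and slid fully down against the stop lip; and hang both mugs by their handles on the hooks of the mug stand, one to a hook. Do not let a mug fall, leave the sugar jar standing on the revolving stand, and leave the other things on the counter alone.

Things in the scene. Friction and masses are not known exactly. Their poses are not given: they have to be found in the camera images.
- stand_top (a point): Centre of the top of the revolving stand: a round wooden disc, 320 mm across, 16 mm thick, its flat top 34 mm above the counter, with a rim 6 mm thick and 10 mm high round its edge, on a small foot. It spins freely on its bearing at the slightest push, whatever stands on it turning with it. The foot stays put; axes do not turn with the disc.
- rack: Carton rack, fixed: slick steel floor between light wooden sides, 264 mm wide, 178 mm long, sloping down 24 degrees to a stop lip at its +x end, away from the robot; the upper end is open. Three wooden dividers 16 mm wide, 12 mm high make four lanes 50 mm wide; sides 24 mm, lip 34 mm high. Origin on the counter below the middle. A carton let go in a lane mostly slides down alone; else push.
- ramp_stop (a point): Point on the rack's steel floor at the foot of the lip's inner face, half-way across, 32 mm above the counter. x points straight down the slope (through the lip), z square off the floor, y across the lanes. The floor runs from x = -178 mm (its upper end, 104 mm above the counter) to 0. A carton at home against the lip has its centre at x = -45 mm, z = 25 mm here.
- mugstand: Mug stand, fixed: wooden foot plate 12 mm thick (x -60 to 110 mm, y -105 to 105 mm), a steel post 16 mm thick at x = 85 mm, y = 0, and on it a level crossbar 12 mm thick along y, 200 mm above the counter, with two hooks pointing along -x. Origin on the counter midway below the hooks.
- sugar_jar_center (a point): Sugar jar (glass, steel lid with a knob), 56 mm across, 74 mm high, standing in the middle of the revolving stand; point 35 mm above its underside. It stays there.
- lane1_stop (a point): Lane 1 of the carton rack: point on the steel floor at the foot of the lip, in the middle of this lane (+99 mm along y from ramp_stop); axes as ramp_stop.
- lane2_stop (a point): Lane 2 of the carton rack: point on the steel floor at the foot of the lip, in the middle of this lane (+33 mm along y from ramp_stop); axes as ramp_stop.
- lane3_stop (a point): Lane 3 of the carton rack: point on the steel floor at the foot of the lip, in the middle of this lane (-33 mm along y from ramp_stop); axes as ramp_stop.
- lane4_stop (a point): Lane 4 of the carton rack: point on the steel floor at the foot of the lip, in the middle of this lane (-99 mm along y from ramp_stop); axes as ramp_stop.
- hook1 (a point): Hook 1 (y = +75 mm on the stand): point on the axis of its level bar, 9 mm thick, 200 mm above the counter; axes as the stand. The bar runs from the crossbar (x = 85 mm from here) to x = -30 mm, then its end rises 14 mm to x = -40 mm (plus a 5 mm round end). A mug's handle goes over this end towards +x, then down onto the bar, best at this point.
- hook2 (a point): Hook 2 (y = -75 mm on the stand): point on the axis of its level bar, 9 mm thick, 200 mm above the counter; axes as the stand. The bar runs from the crossbar (x = 85 mm from here) to x = -30 mm, then its end rises 14 mm to x = -40 mm (plus a 5 mm round end). A mug's handle goes over this end towards +x, then down onto the bar, best at this point.
- carton1_center (a point): Tea carton: a stiff black card box with a paper band, 90 mm long (x), 40 mm wide (y), 50 mm high (z), about 0.13 kg, standing upright on the revolving stand. Point at its centre. May be absent.
- carton2_center (a point): Tea carton: a stiff black card box with a paper band, 90 mm long (x), 40 mm wide (y), 50 mm high (z), about 0.13 kg, standing upright on the revolving stand. Point at its centre. May be absent.
- carton3_center (a point): Tea carton: a stiff black card box with a paper band, 90 mm long (x), 40 mm wide (y), 50 mm high (z), about 0.13 kg, standing upright on the revolving stand. Point at its centre. May be absent.
- carton4_center (a point): Tea carton: a stiff black card box with a paper band, 90 mm long (x), 40 mm wide (y), 50 mm high (z), about 0.13 kg, standing upright on the revolving stand. Point at its centre. May be absent.
- mug1_center (a point): White mug, 64 mm outside diameter, 90 mm high, wall 3.5 mm, about 0.24 kg, standing upright on the revolving stand. Point on its axis, half-way up (45 mm above its underside); z to the mouth, x towards the handle, which reaches 67 mm from the axis.
- mug1_loop (a point): Middle of the opening of the same mug's handle (mug 1): 45.5 mm from the mug's axis along x, 48 mm above its underside. The opening is 26 mm from mug wall to handle and about 49 mm high (its top 72 mm, its bottom 23 mm above the mug's underside); the handle bar is 9 mm thick. Hung, the mug swings down and hangs askew from its handle, swinging for a while.
- mug2_center (a point): White mug, 64 mm outside diameter, 90 mm high, wall 3.5 mm, about 0.24 kg, standing upright on the revolving stand. Point on its axis, half-way up (45 mm above its underside); z to the mouth, x towards the handle, which reaches 67 mm from the axis.
- mug2_loop (a point): Middle of the opening of the same mug's handle (mug 2): 45.5 mm from the mug's axis along x, 48 mm above its underside. The opening is 26 mm from mug wall to handle and about 49 mm high (its top 72 mm, its bottom 23 mm above the mug's underside); the handle bar is 9 mm thick. Hung, the mug swings down and hangs askew from its handle, swinging for a while.

How it is judged:
At the end, for the whole second after the job is handed in: Every carton present is upright and at rest in a lane, its end within 8 mm of the lip, lengthwise within 0.2 rad. Both mugs hang by their handles, one to a hook, clear of the counter. The sugar jar stands upright within 100 mm of the middle of the revolving stand (x of carton1_center in the frame of ramp_stop between -0.053 and -0.035 m and y of carton1_center in the frame of ramp_stop between -0.125 and 0.125 m and z of carton1_center in the frame of ramp_stop between 0.019 and 0.031 m and angle between each of carton1_center, carton2_center, carton3_center, carton4_center's own z axis and vertical below 0.6 rad and angle between the x axis of each of carton1_center, carton2_center, carton3_center, carton4_center and the x axis of ramp_stop, either way round below 0.2 rad and linear speed of each of carton1, carton2, carton3, carton4 below 0.04 m/s and x of carton2_center in the frame of ramp_stop between -0.053 and -0.035 m and y of carton2_center in the frame of ramp_stop between -0.125 and 0.125 m and z of carton2_center in the frame of ramp_stop between 0.019 and 0.031 m and x of carton3_center in the frame of ramp_stop between -0.053 and -0.035 m and y of carton3_center in the frame of ramp_stop between -0.125 and 0.125 m and z of carton3_center in the frame of ramp_stop between 0.019 and 0.031 m and x of carton4_center in the frame of ramp_stop between -0.053 and -0.035 m and y of carton4_center in the frame of ramp_stop between -0.125 and 0.125 m and z of carton4_center in the frame of ramp_stop between 0.019 and 0.031 m and height (world z) of each of mug1_center, mug2_center above 0.1 m and contact force between each of mug1, mug2 and mugstand above 0.8 N and ((distance between mug1_loop and hook1 below 0.048 m and distance between mug2_loop and hook2 below 0.048 m) or (distance between mug1_loop and hook2 below 0.048 m and distance between mug2_loop and hook1 below 0.048 m)) and horizontal distance between sugar_jar_center and stand_top below 0.1 m and angle between sugar_jar_center's own z axis and vertical below 0.2 rad); the robot touches nothing.
It fails at once if the sugar jar is knocked over or leaves the revolving stand (angle between sugar_jar_center's own z axis and vertical above 0.6 rad or horizontal distance between sugar_jar_center and stand_top above 0.16 m).
It fails at once if another thing on the counter is pushed more than 30 mm or knocked over (distance of any of pitcher, tamper, saucers, cup, syrup, spoon from where it was at the start of the episode above 0.03 m).
It fails at once if a mug falls to the counter (height (world z) of any of mug1_center, mug2_center below 0.06 m).
Of carton1, carton2, carton3, carton4 only 2 to 4 are there at a start; the rules pass over those that are not, and their reading is None.
At some moment in a run one of carton1, carton2, carton3, carton4 may be knocked a few centimetres aside while the robot is not near it.
It also fails if it takes over 210 s, if anything falls off the work surface, if the arm or the gripper's body presses on something with over 40 N, if the wrist force passes 120 N, or if a joint passes its speed limit or range.

ROBOT

A 6-joint arm with a two-finger parallel gripper is mounted at the origin on the work surface. World frame = base frame: x ahead of the robot, y to its left, z up, the work surface at z = 0. Lengths are in m, angles in rad, forces in N, time in s.
With the tool pointing down it reaches from about 0.325 to 0.85 m from the base axis. Payload 4.4 kg.
Tool frame: the origin (TCP) lies midway between the tips of the shut fingers; the grasp point (between the pads) lies 19 mm behind it; x points along the fingers, y is the direction in which the jaws open and shut, and the axes are right-handed (so a half turn about x gives the same grasp; the last joint's range is limited). The gripper opens to 94 mm and grips with 3 to 60 N. Pads are 16 mm wide; open, the fingers measure 119 mm over their backs; the gripper's body (75 mm by 177 mm) begins 78 mm behind the grasp point.
Start: joints at [1.04, 0.207, 1.542, -0, 1.393, -0.15], TCP at [0.213, 0.534, 0.205] pointing down, gripper open.
Joint ranges: [-2.73, 2.73], [-0.86, 2.22], [0.23, 2.46], [-1.11, 4.25], [0.08, 2.63], [-2.82, 2.82]. Speed limits (rad/s): [2.79, 2.79, 3.14, 3.14, 3.14, 3.14].

INTERFACE

Orientations are given as [roll, pitch, yaw] about the fixed x, y, z axes, in that order (R = Rz(yaw) Ry(pitch) Rx(roll)).
In Python, from rig import get_obs, viewer, workorder, finder gives the robot as it stands.
- The arm moves only by the shell command python3 -m creep 'ROWS'. ROWS is JSON, a list of rows, each an object of numbers: "hand": the closure, from 0 (fully open) to 1 (shut); "tx", "ty", "tz": the shift along the tool's x, y, z in cm; "ax", "ay", "az": the turn, a rotation vector about the tool's x, y, z in rad. In form: [{"hand": .., "tx": .., "ty": .., "tz": .., "ax": .., "ay": .., "az": ..}, ...]. A call has exactly 8 rows; each row shifts and turns the commanded pose from where the row before left it, along the tool's axes as they then stand; what a row does not reach is not made up. A row lasts 1/12 s, in which the tool goes at most 41.7 mm and 7.16 degrees, less where a joint would pass 70% of its speed; a pose out of reach is approached as far as the arm can. A call with a gripper value outside its range is refused whole. The fingers move at their own pace and stop on an object; the grip force is fixed at half the most. Time passes only in rows, so rows that do not move let the fingers close, or fill a call up. It gives the time, the measured TCP pose, the force and the opening at its end, in the units of the state.
- get_obs(): the state, without advancing time (a new reading comes with each control period).
- viewer.camera(name): name is "scene" or "side" or "wrist"; returns the picture (480x640x3 uint8, red, green, blue); there is no depth.
- viewer.get_calibration(name): a dict with "camera_matrix" (3x3 intrinsics, pixels), "extrinsics" (4x4, takes a point from camera to world coordinates). Camera axes: x right, y down, z forward; pixel columns grow to the right and rows downward; lengths in m; the calibration is good to about 2 mm. A picture is of the moment at which its call begins: read the wrist's pose just before it. get_calibration takes no time and is no camera call; for the wrist camera it gives the pose at the moment of the call.
- workorder.job_done(): hands the job in, once; it reports no verdict.
Trained networks look in the newest picture that a camera, given by its name, has taken for a name from the list of things; names that differ only in an ending like _2 or _b are one class to them, and where a whole thing is asked for, a point or a joint stands for the part that bears it (a point fixed in the world has none). Each returns a list of dicts, best first, with "score" (0 to 1); they miss things now and then, are a little off and sometimes report something else, mostly with a low value. They report only what shows in the picture. A call takes as long as a camera call.
- finder.boxes_of(camera, label): "uv" ([column, row] in pixels, amid what is visible of it).
- finder.silhouettes(camera, label): "pixels" (480x640 bool, what is visible of it) and "uv" ([column, row] in pixels, amid what is visible of it).
The state is a dict: "time_s": time; "joints": joint angles; "joint_vel": joint speeds; "effort": joint torques, N m; "tcp_pos": TCP position; "eef_rot": TCP orientation; "force": force on the tool from outside, world axes, zero at the start; "moment": the same for the moment, N m; "gripper_width": finger opening in m.
Only numpy, scipy, OpenCV 4.12 (cv2) and the standard library are available. Lean on these libraries where they do the work, as an engineer would, in place of code of your own. Each camera call takes 0.05 s, during which the arm holds its last target. There are 200 camera calls.

## Working session

There is one attempt and no reset: what is moved stays moved. The work goes in short steps, Python scripts to look and compute and a shell command to move; the robot and the scene stay as the last step left them, time stands still between calls to the robot, and variables do not carry over. Pictures are saved under pics/ and viewed, about 12 in all and at most 16, crops included, and the job is handed in when it is done.

```bash
ls; mkdir -p pics; python3 - <<'E'
from rig import get_obs, viewer
import cv2,numpy as np
print(get_obs())
for n in ("scene","side"):
    cv2.imwrite(f"pics/{n}0.png",viewer.camera(n)[:,:,::-1])
    c=viewer.get_calibration(n);print(n,np.round(c["camera_matrix"],1).tolist(),np.round(c["extrinsics"],3).tolist())
E
```

```text
pics
{'time_s': 0.0, 'joints': array([ 1.04051900e+00,  2.07398086e-01,  1.54293476e+00,  8.00638443e-07,
        1.39346155e+00, -1.50507649e-01]), 'joint_vel': array([ 1.52571494e-03,  5.35144792e-04, -9.74467416e-05, -6.97842650e-04,
        1.20513114e-03,  6.70574330e-05]), 'effort': array([-3.58849575e-04, -3.70894897e+01, -2.81403315e+01,  6.98068994e-02,
        3.60609451e-02, -1.57289346e-04]), 'tcp_pos': array([0.21276721, 0.53333748, 0.20431234]), 'eef_rot': array([-1.72166177,  1.56859459, -2.10143159]), 'force': array([-0.18838802,  0.25216678, -0.49583662]), 'moment': array([ 0.03873254,  0.01536931, -0.062231  ]), 'gripper_width': 0.09389646501864163}
scene [[481.6, 0.0, 320.1], [0.0, 481.6, 235.0], [0.0, 0.0, 1.0]] [[-0.827, 0.433, -0.36, 0.997], [0.563, 0.65, -0.51, 0.553], [0.013, -0.624, -0.781, 1.002], [0.0, 0.0, 0.0, 1.0]]
side [[501.6, 0.0, 333.3], [0.0, 501.6, 235.4], [0.0, 0.0, 1.0]] [[-0.937, -0.227, 0.266, 0.228], [-0.349, 0.631, -0.693, 0.931], [-0.01, -0.742, -0.67, 1.011], [0.0, 0.0, 0.0, 1.0]]
```

View pics/scene0.png

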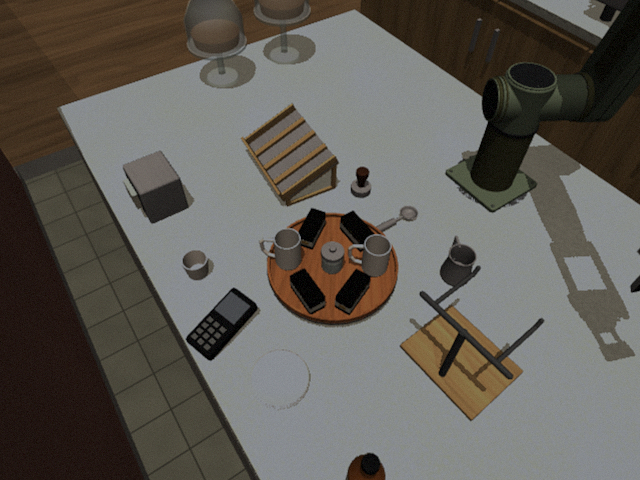

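View pics/side0.png

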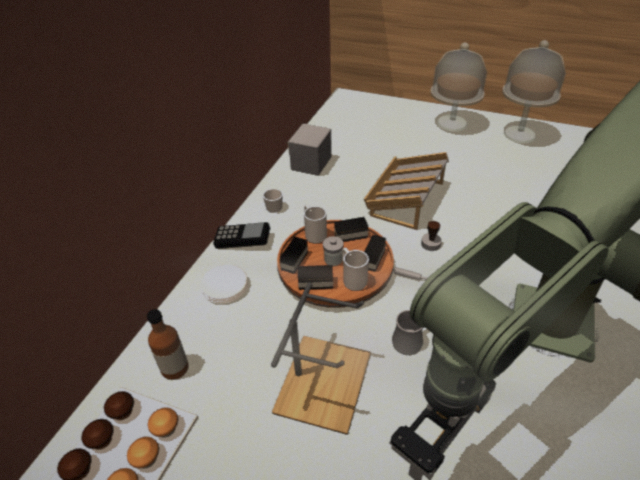

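```bash
cat > h.py <<'E'
import numpy as np, cv2
from scipy.spatial.transform import Rotation as R
from scipy.optimize import minimize
from rig import get_obs, viewer, finder
def proj(n,P,cal=None):
    c=cal or viewer.get_calibration(n); T=np.linalg.inv(c["extrinsics"]); p=P@T[:3,:3].T+T[:3,3]
    q=p@np.array(c["camera_matrix"]).T; return q[:,:2]/q[:,2:]
def back(n,uv,z,cal=None):
    c=cal or viewer.get_calibration(n); d=np.linalg.inv(c["camera_matrix"])@np.array([uv[0],uv[1],1.]); E=np.array(c["extrinsics"])
    d=E[:3,:3]@d; o=E[:3,3]; return o+d*(z-o[2])/d[2]
def hullmask(uvs):
    m=np.zeros((480,640),np.uint8)
    for uv in uvs: cv2.fillConvexPoly(m,cv2.convexHull(np.round(uv*16).astype(np.int32)),1,shift=4)
    return m>0
def fit(masks,parts,z,x0s,cals):
    # masks {cam:mask}; parts list of Nx3 (hulls); pose x,y,yaw
    def cost(p):
        c=0
        for n,m in masks.items():
            r=hullmask([proj(n,(Q@R.from_euler('z',p[2]/10).as_matrix().T)+[p[0]/100,p[1]/100,z],cals[n]) for Q in parts])
            c+=1-(m&r).sum()/max(1,(m|r).sum())
        return c/len(masks)
    best=None
    for x0 in x0s:
        s=np.array([[x0[0]*100,x0[1]*100,x0[2]*10]]*4)+np.vstack([np.zeros(3),np.diag([1.5,1.5,2.])])
        r=minimize(cost,s[0],method='Nelder-Mead',options=dict(initial_simplex=s,maxiter=150,xatol=.02,fatol=1e-4))
        if best is None or r.fun<best.fun: best=r
    return np.array([best.x[0]/100,best.x[1]/100,best.x[2]/10]),best.fun
def box(x0,x1,y0,y1,z0,z1): return np.array([[x,y,z] for x in(x0,x1) for y in(y0,y1) for z in(z0,z1)],float)
def cyl(r,z0,z1,x=0,y=0):
    a=np.linspace(0,2*np.pi,24,endpoint=False); return np.array([[x+r*np.cos(t),y+r*np.sin(t),z] for t in a for z in(z0,z1)])
CART=[box(-.045,.045,-.02,.02,-.025,.025)]
MUG=[cyl(.032,-.045,.045),box(.03,.067,-.0045,.0045,-.026,.031)]
def ramp(P):  # ramp frame -> rack frame
    return P@R.from_euler('y',24,degrees=True).as_matrix().T+[.0813,0,.032]
RACK=[np.vstack([ramp(box(-.178,0.008,-.132,.132,-.004,.024)),ramp(box(0,.012,-.132,.132,0,.034)),box(-.0813,-.07,-.132,.132,0,.1),box(.075,.087,-.132,.132,0,.03)])]
STAND=[np.vstack([box(-.06,.11,-.105,.105,0,.012),box(-.045,.085,-.08,.08,.194,.206),box(-.045,-.035,-.08,.08,.2,.218)])]
def hull(m):
    p=np.argwhere(m)[:,::-1].astype(np.int32); o=np.zeros((480,640),np.uint8); cv2.fillConvexPoly(o,cv2.convexHull(p),1); return o>0
def rel(tp,tr,base=None):
    """report shift (cm) in current tool axes and rotvec to target"""
    o=get_obs(); A=R.from_euler('xyz',o["eef_rot"]); B=tr
    return np.round(A.inv().apply(tp-o["tcp_pos"])*100,2), np.round((A.inv()*B).as_rotvec(),3)
E
cat > m1.py <<'E'
from h import *
cals={n:viewer.get_calibration(n) for n in("scene","side")}
for n in cals: viewer.camera(n)
import pickle; D={}
for l in("rack","mugstand","carton1","mug1","sugar_jar","stand_top","tamper","pitcher"):
    for n in cals:
        try: s=finder.silhouettes(n,l)
        except Exception as e: print(l,n,e); continue
        D[l,n]=s
        print(l,n,[(round(float(d["score"]),2),np.round(d["uv"]).tolist(),int(d["pixels"].sum())) for d in s])
pickle.dump((D,cals),open("d.pkl","wb"))
E
python3 m1.py
```

```text
rack scene [(0.65, [292.0, 151.0], 5144), (0.31, [333.0, 275.0], 5888)]
rack side [(0.82, [405.0, 186.0], 3487), (0.71, [333.0, 251.0], 495), (0.6, [314.0, 224.0], 756)]
mugstand scene [(0.64, [462.0, 355.0], 7895)]
mugstand side [(0.98, [320.0, 379.0], 7521)]
carton1 scene it knows: carton1_center, carton2_center, carton3_center, carton4_center, hook, lane1_stop, lane2_stop, lane3_stop, lane4_stop, mug1_center, mug1_loop, mug2_center, mug2_loop, mugstand, rack, ramp_sto
carton1 side it knows: carton1_center, carton2_center, carton3_center, carton4_center, hook, lane1_stop, lane2_stop, lane3_stop, lane4_stop, mug1_center, mug1_loop, mug2_center, mug2_loop, mugstand, rack, ramp_sto
mug1 scene it knows: carton1_center, carton2_center, carton3_center, carton4_center, hook, lane1_stop, lane2_stop, lane3_stop, lane4_stop, mug1_center, mug1_loop, mug2_center, mug2_loop, mugstand, rack, ramp_sto
mug1 side it knows: carton1_center, carton2_center, carton3_center, carton4_center, hook, lane1_stop, lane2_stop, lane3_stop, lane4_stop, mug1_center, mug1_loop, mug2_center, mug2_loop, mugstand, ra
[... 694 characters left out ...]
ug1_loop, mug2_center, mug2_loop, mugstand, rack, ramp_sto
tamper side it knows: carton1_center, carton2_center, carton3_center, carton4_center, hook, lane1_stop, lane2_stop, lane3_stop, lane4_stop, mug1_center, mug1_loop, mug2_center, mug2_loop, mugstand, rack, ramp_sto
pitcher scene it knows: carton1_center, carton2_center, carton3_center, carton4_center, hook, lane1_stop, lane2_stop, lane3_stop, lane4_stop, mug1_center, mug1_loop, mug2_center, mug2_loop, mugstand, rack, ramp_sto
pitcher side it knows: carton1_center, carton2_center, carton3_center, carton4_center, hook, lane1_stop, lane2_stop, lane3_stop, lane4_stop, mug1_center, mug1_loop, mug2_center, mug2_loop, mugstand, rack, ramp_sto
```

```bash
cat > m1.py <<'E'
from h import *
import pickle,sys
D,cals=pickle.load(open("d.pkl","rb"))
def best(l): return {n:hull(D[l,n][0]["pixels"]) for n in cals}
DISC=[cyl(.16,.018,.044)]
def run(l,parts,z,yaws,m=None):
    m=m or best(l); n="scene"; c=back(n,np.argwhere(m[n])[:,::-1].mean(0),z+.05,cals[n])
    p,f=fit(m,parts,z,[(c[0],c[1],y) for y in yaws],cals); print(l,np.round(p,4),"cost",round(f,3)); return p
run("stand_top",DISC,0,[0]); run("rack",RACK,0,[-.3,0,.3]); run("mugstand",STAND,0,[-.6,0,.6])
for n in cals: viewer.camera(n)
for l in("carton1_center","mug1_center","sugar_jar_center","hook"):
    for n in cals:
        s=finder.silhouettes(n,l); D[l,n]=s
        print(l,n,[(round(float(d["score"]),2),np.round(d["uv"]).tolist(),int(d["pixels"].sum())) for d in s])
pickle.dump((D,cals),open("d.pkl","wb"))
E
python3 m1.py
```

```text
stand_top [0.5763 0.0111 0.4647] cost 0.04
rack [ 0.461  -0.3641 -0.1304] cost 0.072
mugstand [0.4544 0.3572 0.061 ] cost 0.064
carton1_center scene [(0.86, [307.0, 287.0], 959)]
carton1_center side [(0.7, [291.0, 256.0], 708)]
mug1_center scene [(0.6, [286.0, 246.0], 1253), (0.24, [291.0, 156.0], 5530)]
mug1_center side [(0.59, [405.0, 183.0], 3532), (0.55, [313.0, 225.0], 712)]
sugar_jar_center scene [(0.64, [329.0, 253.0], 632)]
sugar_jar_center side [(0.63, [331.0, 249.0], 484)]
hook scene [(0.76, [464.0, 355.0], 7869), (0.38, [290.0, 154.0], 5266)]
hook side [(0.61, [322.0, 380.0], 7256)]
```

```bash
cat > m2.py <<'E'
from h import *
import pickle
cals={n:viewer.get_calibration(n) for n in("scene","side")}
img={n:viewer.camera(n)[:,:,::-1].copy() for n in cals}; D={}
for l in["carton%d_center"%i for i in(1,2,3,4)]+["mug1_center","mug2_center"]:
    for n in cals:
        s=finder.silhouettes(n,l); D[l,n]=s
        print(l,n,[(round(float(d["score"]),2),np.round(d["uv"]).tolist(),int(d["pixels"].sum())) for d in s])
        for d in s: 
            if d["pixels"].sum()<2000: img[n][d["pixels"]]=img[n][d["pixels"]]//2+np.array([0,100,0],np.uint8)
pickle.dump((D,cals),open("d2.pkl","wb"))
def dr(n,parts,p,z,c):
    for Q in parts:
        uv=proj(n,Q@R.from_euler('z',p[2]).as_matrix().T+[p[0],p[1],z],cals[n]); cv2.polylines(img[n],[cv2.convexHull(np.round(uv).astype(np.int32))],True,c)
for n in cals:
    rk=[.461,-.3641,-.1304]; 
    dr(n,[cyl(.16,.034,.034)],[.5763,.0111,0],0,(255,0,0))
    for y in(-.099,-.033,.033,.099): dr(n,[ramp(box(-.178,0,y-.025,y+.025,0,0))],rk,0,(0,0,255))
    for y in(-.075,.075): dr(n,[box(-.035,.085,y-.003,y+.003,.2,.2)],[.4544,.3572,.061],0,(0,0,255))
    dr(n,[box(-.06,.11,-.105,.105,.012,.012)],[.4544,.3572,.061],0,(255,0,255))
a=cv2.resize(img["scene"][80:430,220:570],(600,600)); b=cv2.resize(img["side"][120:440,200:480],(525,600))
cv2.imwrite("pics/ov1.png",cv2.resize(np.hstack([a,b]),(800,427)))
E
python3 m2.py
```

```text
carton1_center scene [(0.79, [308.0, 286.0], 941)]
carton1_center side [(0.61, [293.0, 258.0], 692), (0.22, [408.0, 186.0], 3390)]
carton2_center scene [(0.9, [351.0, 291.0], 903)]
carton2_center side [(0.98, [318.0, 279.0], 848)]
carton3_center scene [(0.66, [289.0, 155.0], 5239)]
carton3_center side [(0.56, [377.0, 251.0], 482)]
carton4_center scene [(0.88, [313.0, 227.0], 686)]
carton4_center side [(0.55, [350.0, 230.0], 656)]
mug1_center scene [(0.75, [286.0, 247.0], 1141), (0.25, [353.0, 292.0], 908)]
mug1_center side [(0.71, [315.0, 224.0], 698)]
mug2_center scene [(0.75, [374.0, 252.0], 1193), (0.71, [331.0, 278.0], 5406)]
mug2_center side []
```

View pics/ov1.png

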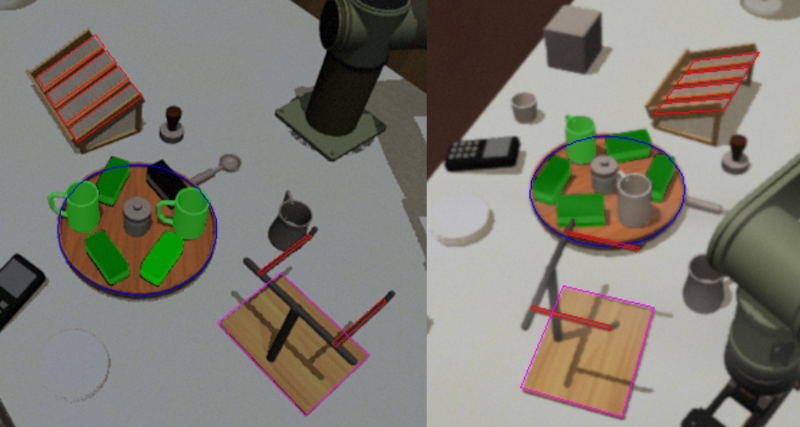

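```bash
cat > m3.py <<'E'
from h import *
import pickle
D,cals=pickle.load(open("d2.pkl","rb"))
S=np.array([.5763,.0111])
for l in["carton%d_center"%i for i in(1,2,3,4)]+["mug1_center","mug2_center"]:
    c=l[0]=='c'; z=.059 if c else .079
    m={n:D[l,n][0]["pixels"] for n in cals if D[l,n] and D[l,n][0]["pixels"].sum()<2000}
    n=list(m)[0]; b=back(n,D[l,n][0]["uv"],z,cals[n])
    p,f=fit(m,CART if c else MUG,z,[(b[0],b[1],y) for y in (np.arange(0,3.1,.6) if c else np.arange(0,6.2,.7))],cals)
    if c: p[2]=(p[2]+np.pi/2)%np.pi-np.pi/2
    else: p[2]=(p[2]+np.pi)%(2*np.pi)-np.pi
    d=p[:2]-S; print(l,list(m),np.round(p,4),"cost",round(f,3),"polar",round(np.hypot(*d),3),round(np.arctan2(d[1],d[0]),2))
o=get_obs(); A=R.from_euler('xyz',o["eef_rot"]).as_matrix(); print("tool y,z",np.round(A[:,1],2),np.round(A[:,2],2))
E
python3 m3.py
```

```text
carton1_center ['scene', 'side'] [0.6798 0.055  1.5286] cost 0.095 polar 0.112 0.4
carton2_center ['scene', 'side'] [0.5927 0.1146 0.4052] cost 0.086 polar 0.105 1.41
carton3_center ['side'] [ 0.4759 -0.0272 -1.4799] cost 0.263 polar 0.107 -2.78
carton4_center ['scene', 'side'] [ 0.5663 -0.0939  0.6668] cost 0.157 polar 0.105 -1.67
mug1_center ['scene', 'side'] [ 0.6624 -0.0569 -0.8031] cost 0.18 polar 0.11 -0.67
mug2_center ['scene'] [ 0.4933  0.0706 -0.6149] cost 0.147 polar 0.102 2.52
tool y,z [ 0.37  0.93 -0.  ] [ 0.93 -0.37 -0.  ]
```

```bash
cat >> h.py <<'E'
def tool(a,tilt=0.,yaw=0.):
    """down tool with jaw angle a; then tilt about world-horizontal axis at angle yaw+90deg (pitch, +x leaning)"""
    y=np.array([np.cos(a),np.sin(a),0]); x=np.array([0,0,-1.]); M=np.column_stack([x,y,np.cross(x,y)])
    ax=np.array([-np.sin(yaw),np.cos(yaw),0]); return R.from_rotvec(ax*tilt)*R.from_matrix(M)
def plan(pos,rot,start=None,n=None):
    o=get_obs(); p0,A=start or (o["tcp_pos"],R.from_euler('xyz',o["eef_rot"]))
    t=A.inv().apply(np.array(pos)-p0); w=(A.inv()*rot).as_rotvec()
    if n is None: n=max(int(np.ceil(np.linalg.norm(t)/.040)),int(np.ceil(np.linalg.norm(w)/.122)),1)
    M=sum(R.from_rotvec(w*k/n).as_matrix() for k in range(n)); tr=np.linalg.solve(M,t)*100
    print(f"n={n} tx {tr[0]:.2f} ty {tr[1]:.2f} tz {tr[2]:.2f} ax {w[0]/n:.3f} ay {w[1]/n:.3f} az {w[2]/n:.3f}  (tot {np.round(t*100,1)} {np.round(w,2)})")
    return (np.array(pos),rot)
E
python3 - <<'E'
from h import *
s=plan([.4933,.0706,.22],tool(.96)); plan([.4933,.0706,.22],tool(.96),None,16)
for n,uv in(("scene",(457,265)),("side",(408,330))): print("pitcher",back(n,uv,.04))
E
```

```text
n=14 tx -0.10 ty -1.99 tz 3.32 ax 0.016 ay -0.000 az 0.000  (tot [ -1.5 -32.7  43.2] [ 0.23 -0.    0.  ])
n=16 tx -0.09 ty -1.74 tz 2.91 ax 0.014 ay -0.000 az 0.000  (tot [ -1.5 -32.7  43.2] [ 0.23 -0.    0.  ])
pitcher [0.32721984 0.18760904 0.04      ]
pitcher [0.32808564 0.1816718  0.04      ]
```

```bash
python3 -m creep '[{"hand":0,"tx":-0.09,"ty":-1.74,"tz":2.91,"ax":0.014},{"hand":0,"tx":-0.09,"ty":-1.74,"tz":2.91,"ax":0.014},{"hand":0,"tx":-0.09,"ty":-1.74,"tz":2.91,"ax":0.014},{"hand":0,"tx":-0.09,"ty":-1.74,"tz":2.91,"ax":0.014},{"hand":0,"tx":-0.09,"ty":-1.74,"tz":2.91,"ax":0.014},{"hand":0,"tx":-0.09,"ty":-1.74,"tz":2.91,"ax":0.014},{"hand":0,"tx":-0.09,"ty":-1.74,"tz":2.91,"ax":0.014},{"hand":0,"tx":-0.09,"ty":-1.74,"tz":2.91,"ax":0.014}]' && python3 -m creep '[{"hand":0,"tx":-0.09,"ty":-1.74,"tz":2.91,"ax":0.014},{"hand":0,"tx":-0.09,"ty":-1.74,"tz":2.91,"ax":0.014},{"hand":0,"tx":-0.09,"ty":-1.74,"tz":2.91,"ax":0.014},{"hand":0,"tx":-0.09,"ty":-1.74,"tz":2.91,"ax":0.014},{"hand":0,"tx":-0.09,"ty":-1.74,"tz":2.91,"ax":0.014},{"hand":0,"tx":-0.09,"ty":-1.74,"tz":2.91,"ax":0.014},{"hand":0.15,"tx":-0.09,"ty":-1.74,"tz":2.91,"ax":0.014},{"hand":0.15,"tx":-0.09,"ty":-1.74,"tz":2.91,"ax":0.014}]'
cat > w.py <<'E'
from h import *
import sys
def look(name,label=None,view=True):
    cal=viewer.get_calibration("wrist"); im=viewer.camera("wrist")[:,:,::-1].copy(); return cal,im
if __name__=="__main__":
    cal,im=look("x"); lab=sys.argv[1]
    S=finder.silhouettes("wrist",lab)
    print([(round(float(d["score"]),2),np.round(d["uv"]).tolist(),int(d["pixels"].sum())) for d in S])
    c=lab[0]=='c'; z=.059 if c else .079
    for d in S[:2]:
        b=back("wrist",d["uv"],z,cal); p,f=fit({"wrist":d["pixels"]},CART if c else MUG,z,[(b[0],b[1],y) for y in np.arange(0,3.1 if c else 6.2,.6)],{"wrist":cal})
        print(np.round(p,4),"yaw mod pi",round((p[2]+np.pi/2)%np.pi-np.pi/2,3),"cost",round(f,3))
    if len(sys.argv)>2:
        for Q in (CART if c else MUG): cv2.polylines(im,[cv2.convexHull(np.round(proj("wrist",Q@R.from_euler('z',p[2]).as_matrix().T+[p[0],p[1],z],cal)).astype(np.int32))],True,(0,0,255))
        cv2.imwrite(sys.argv[2],im)
    print(np.round(get_obs()["tcp_pos"],4),get_obs()["time_s"])
E
python3 w.py mug2_center pics/w1.png
```

```text
[]$[0]: bad value
Traceback (most recent call last):
  File "w.py", line 14, in <module>
    for Q in (CART if c else MUG): cv2.polylines(im,[cv2.convexHull(np.round(proj("wrist",Q@R.from_euler('z',p[2]).as_matrix().T+[p[0],p[1],z],cal)).astype(np.int32))],True,(0,0,255))
                                                                                                             ^
NameError: name 'p' is not defined. Did you mean: 'np'?
```

```bash
python3 -m creep '[{"hand":0,"tx":-0.09,"ty":-1.74,"tz":2.91,"ax":0.014,"ay":0,"az":0},{"hand":0,"tx":-0.09,"ty":-1.74,"tz":2.91,"ax":0.014,"ay":0,"az":0},{"hand":0,"tx":-0.09,"ty":-1.74,"tz":2.91,"ax":0.014,"ay":0,"az":0},{"hand":0,"tx":-0.09,"ty":-1.74,"tz":2.91,"ax":0.014,"ay":0,"az":0},{"hand":0,"tx":-0.09,"ty":-1.74,"tz":2.91,"ax":0.014,"ay":0,"az":0},{"hand":0,"tx":-0.09,"ty":-1.74,"tz":2.91,"ax":0.014,"ay":0,"az":0},{"hand":0,"tx":-0.09,"ty":-1.74,"tz":2.91,"ax":0.014,"ay":0,"az":0},{"hand":0,"tx":-0.09,"ty":-1.74,"tz":2.91,"ax":0.014,"ay":0,"az":0}]' && python3 -m creep '[{"hand":0,"tx":-0.09,"ty":-1.74,"tz":2.91,"ax":0.014,"ay":0,"az":0},{"hand":0,"tx":-0.09,"ty":-1.74,"tz":2.91,"ax":0.014,"ay":0,"az":0},{"hand":0,"tx":-0.09,"ty":-1.74,"tz":2.91,"ax":0.014,"ay":0,"az":0},{"hand":0,"tx":-0.09,"ty":-1.74,"tz":2.91,"ax":0.014,"ay":0,"az":0},{"hand":0,"tx":-0.09,"ty":-1.74,"tz":2.91,"ax":0.014,"ay":0,"az":0},{"hand":0.15,"tx":-0.09,"ty":-1.74,"tz":2.91,"ax":0.014,"ay":0,"az":0},{"hand":0.15,"tx":-0.09,"ty":-1.74,"tz":2.91,"ax":0.014,"ay":0,"az":0},{"hand":0.15,"tx":-0.09,"ty":-1.74,"tz":2.91,"ax":0.014,"ay":0,"az":0}]'
python3 w.py mug2_center pics/w1.png
```

```text
time_s: 2.47
tcp_pos: [0.3677, 0.3094, 0.2129]
eef_rot: [0.987, 1.57, 0.495]
force: [0.3, 0.6, -1.4]
gripper_width: 0.0939
time_s: 3.13
tcp_pos: [0.4954, 0.0701, 0.2201]
eef_rot: [0.778, 1.57, 0.173]
force: [-0.0, 1.0, -0.9]
gripper_width: 0.0808
[(0.74, [320.0, 240.0], 5646)]
[0.4973 0.0744 5.5874] yaw mod pi -0.696 cost 0.044
[0.4968 0.0676 0.2203] 3.2333
```

View pics/w1.png

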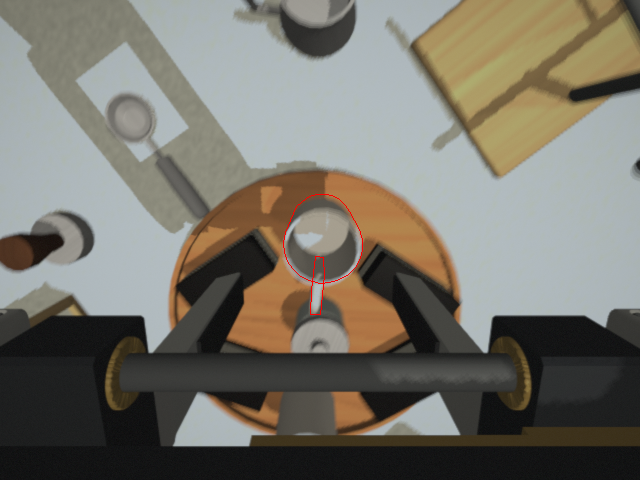

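```bash
python3 - <<'E'
from h import *
s=plan([.496,.0735,.081],tool(.91),None,8); print(get_obs()["gripper_width"])
s=([.496,.0735,.081],tool(.91))
plan([.496,.0735,.281],tool(.91),s,8)
E
```

```text
n=8 tx 1.74 ty 0.05 tz -0.05 ax 0.006 ay 0.000 az 0.000  (tot [13.9  0.4 -0.4] [0.05 0.   0.  ])
0.07979555149854946
n=8 tx -2.50 ty 0.00 tz 0.00 ax 0.000 ay 0.000 az 0.000  (tot [-20.   0.   0.] [0. 0. 0.])
```

```bash
python3 -m creep '[{"hand":0.15,"tx":1.74,"ty":0.05,"tz":-0.05,"ax":0.006,"ay":0,"az":0},{"hand":0.15,"tx":1.74,"ty":0.05,"tz":-0.05,"ax":0.006,"ay":0,"az":0},{"hand":0.15,"tx":1.74,"ty":0.05,"tz":-0.05,"ax":0.006,"ay":0,"az":0},{"hand":0.15,"tx":1.74,"ty":0.05,"tz":-0.05,"ax":0.006,"ay":0,"az":0},{"hand":0.15,"tx":1.74,"ty":0.05,"tz":-0.05,"ax":0.006,"ay":0,"az":0},{"hand":0.15,"tx":1.74,"ty":0.05,"tz":-0.05,"ax":0.006,"ay":0,"az":0},{"hand":0.15,"tx":1.74,"ty":0.05,"tz":-0.05,"ax":0.006,"ay":0,"az":0},{"hand":0.15,"tx":1.74,"ty":0.05,"tz":-0.05,"ax":0.006,"ay":0,"az":0}]' 
python3 -m creep '[{"hand":0.15,"tx":0,"ty":0,"tz":0,"ax":0,"ay":0,"az":0},{"hand":1,"tx":0,"ty":0,"tz":0,"ax":0,"ay":0,"az":0},{"hand":1,"tx":0,"ty":0,"tz":0,"ax":0,"ay":0,"az":0},{"hand":1,"tx":0,"ty":0,"tz":0,"ax":0,"ay":0,"az":0},{"hand":1,"tx":0,"ty":0,"tz":0,"ax":0,"ay":0,"az":0},{"hand":1,"tx":0,"ty":0,"tz":0,"ax":0,"ay":0,"az":0},{"hand":1,"tx":0,"ty":0,"tz":0,"ax":0,"ay":0,"az":0},{"hand":1,"tx":0,"ty":0,"tz":0,"ax":0,"ay":0,"az":0}]'
python3 -m creep '[{"hand":1,"tx":-0.5,"ty":0,"tz":0,"ax":0,"ay":0,"az":0},{"hand":1,"tx":-1,"ty":0,"tz":0,"ax":0,"ay":0,"az":0},{"hand":1,"tx":-2.5,"ty":0,"tz":0,"ax":0,"ay":0,"az":0},{"hand":1,"tx":-3,"ty":0,"tz":0,"ax":0,"ay":0,"az":0},{"hand":1,"tx":-3,"ty":0,"tz":0,"ax":0,"ay":0,"az":0},{"hand":1,"tx":-3,"ty":0,"tz":0,"ax":0,"ay":0,"az":0},{"hand":1,"tx":-3,"ty":0,"tz":0,"ax":0,"ay":0,"az":0},{"hand":1,"tx":-2,"ty":0,"tz":0,"ax":0,"ay":0,"az":0}]'
python3 - <<'E'
from h import *
cv2.imwrite("pics/w2.png",viewer.camera("wrist")[:,:,::-1])
E
```

```text
time_s: 3.9
tcp_pos: [0.4935, 0.0782, 0.08]
eef_rot: [1.938, 1.57, 1.286]
force: [1.1, 0.3, 0.8]
gripper_width: 0.0802
time_s: 4.57
tcp_pos: [0.4951, 0.0775, 0.082]
eef_rot: [0.815, 1.568, 0.163]
force: [-1.4, 1.7, 4.9]
gripper_width: 0.0645
time_s: 5.23
tcp_pos: [0.4943, 0.0771, 0.2639]
eef_rot: [0.53, 1.568, -0.122]
force: [0.0, 0.5, -2.6]
gripper_width: 0.0648
```

View pics/w2.png

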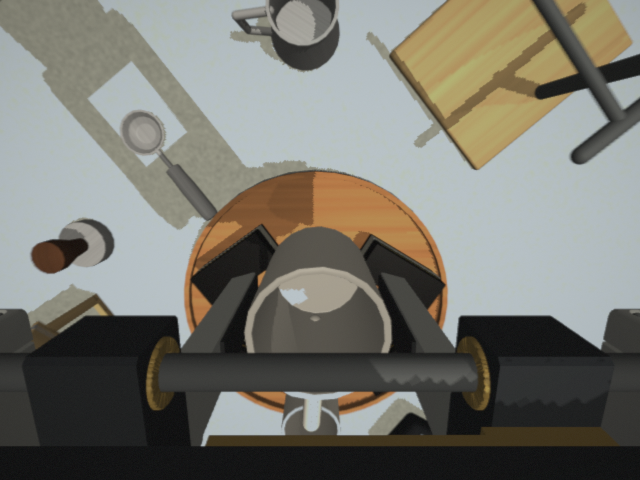

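```bash
python3 - <<'E'
from h import *
o=get_obs(); print(o["tcp_pos"],o["gripper_width"]); z=o["tcp_pos"][2]-.002
a=back("wrist",(312,398),z+.03); A=R.from_euler('xyz',o["eef_rot"])
for c in (back("wrist",(319,304),z+.045),):
    d=a-c; print("mouth",c,"tool frame",A.inv().apply(c-o["tcp_pos"]), "handle yaw",np.arctan2(d[1],d[0]),np.hypot(*d[:2])); 
y=A.as_matrix()[:,1]; print("jaw a",np.arctan2(y[1],y[0]))
E
```

```text
[0.49663548 0.07707587 0.26782516] 0.06461413382637808
mouth [0.48780609 0.084776   0.31082516] tool frame [-0.04309003  0.00100823 -0.01133502] handle yaw -0.7088042962937894 0.05710947449747833
jaw a 0.9189494273167744
```

```bash
python3 - <<'E'
from h import *
M=R.from_euler('z',.061).as_matrix(); S=np.array([.4544,.3572,0])
T=tool(.11)
w1=plan([.345,.26,.268],T,None,8)
p=S+M@np.array([-.09,.075+.0485,.206]); print(p)
w2=plan(p,T,w1,8)
E
```

```text
n=8 tx -0.02 ty -0.39 tz -3.03 ax 0.101 ay 0.001 az -0.001  (tot [ -0.2   5.3 -23.2] [ 0.81  0.01 -0.01])
[0.35703856 0.4749837  0.206     ]
n=8 tx 0.78 ty 0.44 tz -2.65 ax 0.000 ay 0.000 az 0.000  (tot [  6.2   3.6 -21.2] [0. 0. 0.])
```

```bash
python3 -m creep '[{"hand":1,"tx":-0.02,"ty":-0.39,"tz":-3.03,"ax":0.101,"ay":0,"az":0},{"hand":1,"tx":-0.02,"ty":-0.39,"tz":-3.03,"ax":0.101,"ay":0,"az":0},{"hand":1,"tx":-0.02,"ty":-0.39,"tz":-3.03,"ax":0.101,"ay":0,"az":0},{"hand":1,"tx":-0.02,"ty":-0.39,"tz":-3.03,"ax":0.101,"ay":0,"az":0},{"hand":1,"tx":-0.02,"ty":-0.39,"tz":-3.03,"ax":0.101,"ay":0,"az":0},{"hand":1,"tx":-0.02,"ty":-0.39,"tz":-3.03,"ax":0.101,"ay":0,"az":0},{"hand":1,"tx":-0.02,"ty":-0.39,"tz":-3.03,"ax":0.101,"ay":0,"az":0},{"hand":1,"tx":-0.02,"ty":-0.39,"tz":-3.03,"ax":0.101,"ay":0,"az":0}]' 
python3 -m creep '[{"hand":1,"tx":0,"ty":0.44,"tz":-2.65,"ax":0,"ay":0,"az":0},{"hand":1,"tx":0,"ty":0.44,"tz":-2.65,"ax":0,"ay":0,"az":0},{"hand":1,"tx":1,"ty":0.44,"tz":-2.65,"ax":0,"ay":0,"az":0},{"hand":1,"tx":1,"ty":0.44,"tz":-2.65,"ax":0,"ay":0,"az":0},{"hand":1,"tx":1,"ty":0.44,"tz":-2.65,"ax":0,"ay":0,"az":0},{"hand":1,"tx":1,"ty":0.44,"tz":-2.65,"ax":0,"ay":0,"az":0},{"hand":1,"tx":1,"ty":0.44,"tz":-2.65,"ax":0,"ay":0,"az":0},{"hand":1,"tx":1.2,"ty":0.44,"tz":-2.65,"ax":0,"ay":0,"az":0}]'
python3 -m creep '[{"hand":1,"tx":0,"ty":0,"tz":0,"ax":0,"ay":0,"az":0},{"hand":1,"tx":0,"ty":0,"tz":0,"ax":0,"ay":0,"az":0},{"hand":1,"tx":0,"ty":0,"tz":0,"ax":0,"ay":0,"az":0},{"hand":1,"tx":0,"ty":0,"tz":0,"ax":0,"ay":0,"az":0},{"hand":1,"tx":0,"ty":0,"tz":0,"ax":0,"ay":0,"az":0},{"hand":1,"tx":0,"ty":0,"tz":0,"ax":0,"ay":0,"az":0},{"hand":1,"tx":0,"ty":0,"tz":0,"ax":0,"ay":0,"az":0},{"hand":1,"tx":0,"ty":0,"tz":0,"ax":0,"ay":0,"az":0}]'
python3 - <<'E'
from h import *
o=get_obs();print(o["tcp_pos"],o["gripper_width"])
I={n:viewer.camera(n)[:,:,::-1] for n in("scene","side","wrist")}
M=R.from_euler('z',.061).as_matrix(); S=np.array([.4544,.3572,0])
for n in("scene","side"):print(n,proj(n,np.array([S+M@np.array([-.035,.075,.214]),S+M@np.array([0,.075,.2])])))
a=cv2.resize(I["scene"][180:430,400:640],(400,400),interpolation=2);b=cv2.resize(I["side"][230:480,270:510],(400,400),interpolation=2)
cv2.imwrite("pics/a1.png",np.vstack([np.hstack([a,b])]))
E
```

```text
time_s: 5.95
tcp_pos: [0.3397, 0.2606, 0.2611]
eef_rot: [-1.097, 1.569, -2.562]
force: [1.6, 0.0, -2.5]
gripper_width: 0.0645
time_s: 6.62
tcp_pos: [0.3527, 0.4754, 0.1985]
eef_rot: [-0.727, 1.569, -2.187]
force: [-0.0, 0.1, -2.0]
gripper_width: 0.0646
time_s: 7.28
tcp_pos: [0.3536, 0.4745, 0.2009]
eef_rot: [2.199, 1.57, 0.738]
force: [-0.5, 0.0, -2.4]
gripper_width: 0.0645
[0.35357722 0.47454506 0.20085835] 0.06450330070677551
scene [[537.75810483 321.97087875]
 [523.27021116 335.9721514 ]]
side [[337.81785585 361.1190079 ]
 [320.1087752  360.85239326]]
```

View pics/a1.png

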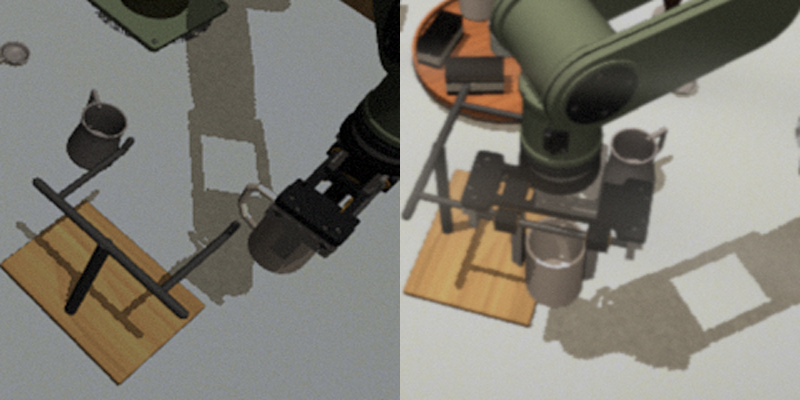

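```bash
python3 - <<'E'
from h import *
o=get_obs(); t=o["tcp_pos"]; I=viewer.camera("scene")[:,:,::-1].copy()
y=-1.51; Z=R.from_euler('z',y).as_matrix()
for off,col in((0,(0,0,255)),(.006,(0,255,0))):
    P=t+Z@np.array([off,0,0])-[0,0,.002]
    H=np.array([[.032,0,.036],[.06,0,.036],[.067,0,.025],[.067,0,-.02],[.06,0,-.031],[.032,0,-.031]])
    cv2.polylines(I,[np.round(proj("scene",P+H@Z.T)*8).astype(np.int32)],False,col,1,cv2.LINE_AA,3)
    cv2.polylines(I,[np.round(proj("scene",P+cyl(.032,-.045,-.045)[::2]@Z.T)*8).astype(np.int32)],True,col,1,cv2.LINE_AA,3)
S=np.array([.4544,.3572,0]); M=R.from_euler('z',.061).as_matrix()
cv2.polylines(I,[np.round(proj("scene",S+np.array([[.08,.075,.2],[-.03,.075,.2],[-.04,.075,.214]])@M.T)*8).astype(np.int32)],False,(255,255,0),1,cv2.LINE_AA,3)
cv2.imwrite("pics/a2.png",cv2.resize(I[270:370,470:620],None,fx=5,fy=5,interpolation=2))
E
```

View pics/a2.png

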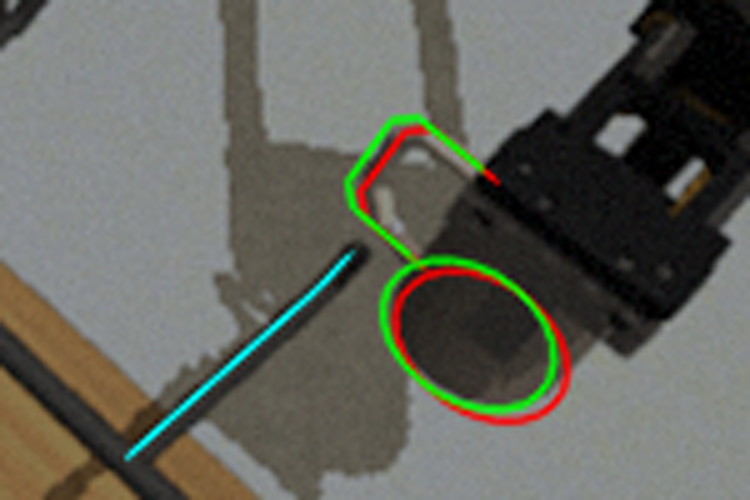

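```bash
python3 - <<'E'
from h import *
M=R.from_euler('z',.061).as_matrix(); S=np.array([.4544,.3572,0])
T=tool(.11); f=lambda x,z:S+M@np.array([x,.1185,z])
w=plan(f(-.085,.208),T,None,2); w=plan(f(0,.208),T,w,6); w=plan(f(0,.184),T,w,4)
E
```

```text
n=2 tx -0.38 ty 0.42 tz 0.27 ax 0.000 ay -0.000 az -0.000  (tot [-0.8  0.8  0.5] [ 0. -0. -0.])
n=6 tx 0.00 ty 1.41 tz 0.07 ax 0.000 ay 0.000 az 0.000  (tot [0.  8.5 0.4] [0. 0. 0.])
n=4 tx 0.60 ty 0.00 tz 0.00 ax 0.000 ay 0.000 az 0.000  (tot [2.4 0.  0. ] [0. 0. 0.])
```

```bash
python3 -m creep '[{"hand":1,"tx":-0.38,"ty":0.42,"tz":0.27,"ax":0,"ay":0,"az":0},{"hand":1,"tx":-0.38,"ty":0.42,"tz":0.27,"ax":0,"ay":0,"az":0},{"hand":1,"tx":0,"ty":1.41,"tz":0.07,"ax":0,"ay":0,"az":0},{"hand":1,"tx":0,"ty":1.41,"tz":0.07,"ax":0,"ay":0,"az":0},{"hand":1,"tx":0,"ty":1.41,"tz":0.07,"ax":0,"ay":0,"az":0},{"hand":1,"tx":0,"ty":1.41,"tz":0.07,"ax":0,"ay":0,"az":0},{"hand":1,"tx":0,"ty":1.41,"tz":0.07,"ax":0,"ay":0,"az":0},{"hand":1,"tx":0,"ty":1.41,"tz":0.07,"ax":0,"ay":0,"az":0}]' 
python3 -m creep '[{"hand":1,"tx":0,"ty":0,"tz":0,"ax":0,"ay":0,"az":0},{"hand":1,"tx":0,"ty":0,"tz":0,"ax":0,"ay":0,"az":0},{"hand":1,"tx":0,"ty":0,"tz":0,"ax":0,"ay":0,"az":0},{"hand":1,"tx":0,"ty":0,"tz":0,"ax":0,"ay":0,"az":0},{"hand":1,"tx":0,"ty":0,"tz":0,"ax":0,"ay":0,"az":0},{"hand":1,"tx":0,"ty":0,"tz":0,"ax":0,"ay":0,"az":0},{"hand":1,"tx":0,"ty":0,"tz":0,"ax":0,"ay":0,"az":0},{"hand":1,"tx":0,"ty":0,"tz":0,"ax":0,"ay":0,"az":0}]' 
python3 - <<'E'
from h import *
o=get_obs();print(o["tcp_pos"],o["force"])
I={n:viewer.camera(n)[:,:,::-1] for n in("scene","side")}
a=cv2.resize(I["scene"][270:390,460:600],(467,400),interpolation=2);b=cv2.resize(I["side"][300:440,270:387],(333,400),interpolation=2)
cv2.imwrite("pics/a3.png",np.hstack([a,b]))
E
```

```text
time_s: 8.15
tcp_pos: [0.449, 0.4754, 0.2079]
eef_rot: [1.729, 1.57, 0.269]
force: [-0.4, 0.3, -2.8]
gripper_width: 0.0644
time_s: 8.82
tcp_pos: [0.4465, 0.4757, 0.208]
eef_rot: [2.247, 1.571, 0.788]
force: [0.4, -0.4, -2.5]
gripper_width: 0.0649
[0.44647577 0.47569113 0.20799352] [ 0.38420832 -0.44088106 -2.48752994]
```

View pics/a3.png

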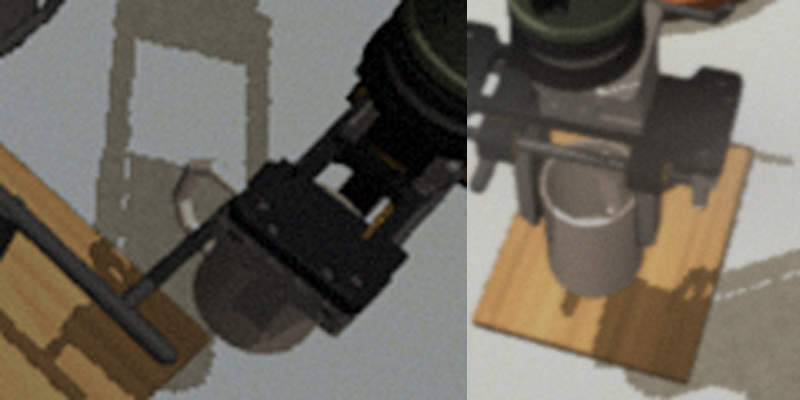

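```bash
python3 -m creep '[{"hand":1,"tx":0.5,"ty":0,"tz":0,"ax":0,"ay":0,"az":0},{"hand":1,"tx":0.5,"ty":0,"tz":0,"ax":0,"ay":0,"az":0},{"hand":1,"tx":0.5,"ty":0,"tz":0,"ax":0,"ay":0,"az":0},{"hand":1,"tx":0.5,"ty":0,"tz":0,"ax":0,"ay":0,"az":0},{"hand":1,"tx":0.4,"ty":0,"tz":0,"ax":0,"ay":0,"az":0},{"hand":1,"tx":0,"ty":0,"tz":0,"ax":0,"ay":0,"az":0},{"hand":1,"tx":0,"ty":0,"tz":0,"ax":0,"ay":0,"az":0},{"hand":1,"tx":0,"ty":0,"tz":0,"ax":0,"ay":0,"az":0}]' 
python3 -m creep '[{"hand":1,"tx":0.2,"ty":0,"tz":0,"ax":0,"ay":0,"az":0},{"hand":1,"tx":0.2,"ty":0,"tz":0,"ax":0,"ay":0,"az":0},{"hand":1,"tx":0.1,"ty":0,"tz":0,"ax":0,"ay":0,"az":0},{"hand":1,"tx":0,"ty":0,"tz":0,"ax":0,"ay":0,"az":0},{"hand":1,"tx":0,"ty":0,"tz":0,"ax":0,"ay":0,"az":0},{"hand":1,"tx":0,"ty":0,"tz":0,"ax":0,"ay":0,"az":0},{"hand":1,"tx":0,"ty":0,"tz":0,"ax":0,"ay":0,"az":0},{"hand":1,"tx":0,"ty":0,"tz":0,"ax":0,"ay":0,"az":0}]'
```

```text
time_s: 9.58
tcp_pos: [0.447, 0.4757, 0.184]
eef_rot: [2.077, 1.57, 0.617]
force: [0.1, -0.4, -2.3]
gripper_width: 0.0644
time_s: 10.25
tcp_pos: [0.447, 0.4757, 0.1791]
eef_rot: [2.063, 1.57, 0.603]
force: [-0.5, 0.4, -0.7]
gripper_width: 0.0646
```

```bash
python3 -m creep '[{"hand":0.1,"tx":0.1,"ty":0,"tz":0,"ax":0,"ay":0,"az":0},{"hand":0.1,"tx":0,"ty":0,"tz":0,"ax":0,"ay":0,"az":0},{"hand":0.1,"tx":0,"ty":0,"tz":0,"ax":0,"ay":0,"az":0},{"hand":0.1,"tx":0,"ty":0,"tz":0,"ax":0,"ay":0,"az":0},{"hand":0.1,"tx":0,"ty":0,"tz":0,"ax":0,"ay":0,"az":0},{"hand":0.1,"tx":0,"ty":0,"tz":0,"ax":0,"ay":0,"az":0},{"hand":0.1,"tx":0,"ty":0,"tz":0,"ax":0,"ay":0,"az":0},{"hand":0.1,"tx":0,"ty":0,"tz":0,"ax":0,"ay":0,"az":0}]' 
python3 -m creep '[{"hand":0.1,"tx":-1,"ty":0,"tz":0,"ax":0,"ay":0,"az":0},{"hand":0.1,"tx":-3,"ty":0,"tz":0,"ax":0,"ay":0,"az":0},{"hand":0.1,"tx":-3,"ty":0,"tz":0,"ax":0,"ay":0,"az":0},{"hand":0.1,"tx":-3,"ty":0,"tz":0,"ax":0,"ay":0,"az":0},{"hand":0.1,"tx":0,"ty":0,"tz":0,"ax":0,"ay":0,"az":0},{"hand":0.1,"tx":0,"ty":0,"tz":0,"ax":0,"ay":0,"az":0},{"hand":0.1,"tx":0,"ty":0,"tz":0,"ax":0,"ay":0,"az":0},{"hand":0.1,"tx":0,"ty":0,"tz":0,"ax":0,"ay":0,"az":0}]'
python3 - <<'E'
from h import *
I={n:viewer.camera(n)[:,:,::-1] for n in("scene","side")}
cv2.imwrite("pics/a4.png",np.hstack([cv2.resize(I["scene"][180:430,220:620],(480,300)),cv2.resize(I["side"][180:440,220:480],(300,300))]))
# other mug fresh look
for n in("scene","side"):
    s=finder.silhouettes(n,"mug1_center"); print([(round(float(d["score"]),2),np.round(d["uv"]).tolist(),int(d["pixels"].sum())) for d in s])
T=tool(-2.37); w=plan([.45,.40,.30],tool(.11),None,4); plan([.6624,-.0569,.23],T,w)
E
```

```text
time_s: 10.92
tcp_pos: [0.4468, 0.4756, 0.1778]
eef_rot: [0.619, 1.571, -0.841]
force: [-0.6, 0.0, -0.9]
gripper_width: 0.0848
time_s: 11.58
tcp_pos: [0.4461, 0.4749, 0.276]
eef_rot: [-0.985, 1.568, -2.445]
force: [-0.1, 1.2, -0.8]
gripper_width: 0.0847
[(0.8, [286.0, 245.0], 1119)]
[]
n=4 tx -0.59 ty -0.12 tz 1.88 ax 0.000 ay 0.000 az 0.001  (tot [-2.4 -0.5  7.5] [0. 0. 0.])
n=21 tx 0.33 ty 3.14 tz 0.20 ax 0.118 ay 0.000 az 0.000  (tot [ 7.  16.1 47.7] [2.48 0.   0.  ])
```

View pics/a4.png

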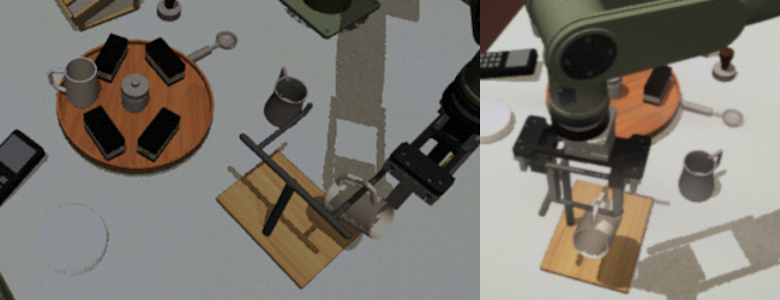

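```bash
python3 - <<'E'
from h import *
plan([.659,-.055,.24],tool(.77),None,16)
E
```

```text
n=16 tx 0.23 ty -0.14 tz 3.63 ax -0.041 ay 0.000 az 0.000  (tot [ 3.7 15.3 55. ] [-0.66  0.    0.  ])
```

```bash
python3 -m creep '[{"hand":0.1,"tx":0,"ty":-0.14,"tz":3.63,"ax":-0.041,"ay":0,"az":0},{"hand":0.1,"tx":0,"ty":-0.14,"tz":3.63,"ax":-0.041,"ay":0,"az":0},{"hand":0.1,"tx":0,"ty":-0.14,"tz":3.63,"ax":-0.041,"ay":0,"az":0},{"hand":0.1,"tx":0,"ty":-0.14,"tz":3.63,"ax":-0.041,"ay":0,"az":0},{"hand":0.1,"tx":0,"ty":-0.14,"tz":3.63,"ax":-0.041,"ay":0,"az":0},{"hand":0.1,"tx":0,"ty":-0.14,"tz":3.63,"ax":-0.041,"ay":0,"az":0},{"hand":0.1,"tx":0,"ty":-0.14,"tz":3.63,"ax":-0.041,"ay":0,"az":0},{"hand":0.1,"tx":0,"ty":-0.14,"tz":3.63,"ax":-0.041,"ay":0,"az":0}]'
python3 -m creep '[{"hand":0.1,"tx":0.5,"ty":-0.14,"tz":3.63,"ax":-0.041,"ay":0,"az":0},{"hand":0.1,"tx":0.5,"ty":-0.14,"tz":3.63,"ax":-0.041,"ay":0,"az":0},{"hand":0.1,"tx":0.5,"ty":-0.14,"tz":3.63,"ax":-0.041,"ay":0,"az":0},{"hand":0.1,"tx":0.5,"ty":-0.14,"tz":3.63,"ax":-0.041,"ay":0,"az":0},{"hand":0.1,"tx":0.5,"ty":-0.14,"tz":3.63,"ax":-0.041,"ay":0,"az":0},{"hand":0.15,"tx":0.5,"ty":-0.14,"tz":3.63,"ax":-0.041,"ay":0,"az":0},{"hand":0.15,"tx":0.5,"ty":-0.14,"tz":3.63,"ax":-0.041,"ay":0,"az":0},{"hand":0.15,"tx":0.2,"ty":-0.14,"tz":3.63,"ax":-0.041,"ay":0,"az":0}]'
python3 -c "from rig import viewer
viewer.camera('side');viewer.camera('side');viewer.camera('side')"
python3 w.py mug1_center pics/w3.png
```

```text
time_s: 12.45
tcp_pos: [0.5085, 0.1913, 0.2775]
eef_rot: [-1.876, 1.57, -3.005]
force: [0.7, -0.5, -0.2]
gripper_width: 0.0846
time_s: 13.12
tcp_pos: [0.6584, -0.0563, 0.2392]
eef_rot: [-2.549, 1.568, 2.932]
force: [0.8, -0.1, 0.6]
gripper_width: 0.0798
[(0.78, [320.0, 244.0], 5005)]
[ 0.6607 -0.0587  5.5472] yaw mod pi -0.736 cost 0.044
[ 0.658  -0.0542  0.2401] 13.3667
```

View pics/w3.png

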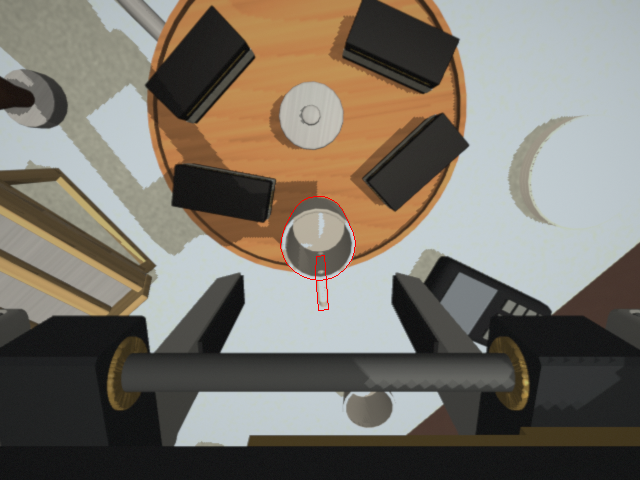

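```bash
python3 - <<'E'
from h import *
plan([.658,-.056,.089],tool(.835),None,8)
E
```

```text
n=8 tx 1.89 ty -0.02 tz 0.02 ax -0.009 ay -0.000 az 0.000  (tot [15.1 -0.1  0.2] [-0.07 -0.    0.  ])
```

```bash
python3 -m creep '[{"hand":0.18,"tx":1.89,"ty":-0.02,"tz":0.02,"ax":-0.009,"ay":0,"az":0},{"hand":0.18,"tx":1.89,"ty":-0.02,"tz":0.02,"ax":-0.009,"ay":0,"az":0},{"hand":0.18,"tx":1.89,"ty":-0.02,"tz":0.02,"ax":-0.009,"ay":0,"az":0},{"hand":0.18,"tx":1.89,"ty":-0.02,"tz":0.02,"ax":-0.009,"ay":0,"az":0},{"hand":0.18,"tx":1.89,"ty":-0.02,"tz":0.02,"ax":-0.009,"ay":0,"az":0},{"hand":0.18,"tx":1.89,"ty":-0.02,"tz":0.02,"ax":-0.009,"ay":0,"az":0},{"hand":0.18,"tx":1.89,"ty":-0.02,"tz":0.02,"ax":-0.009,"ay":0,"az":0},{"hand":0.18,"tx":1.89,"ty":-0.02,"tz":0.02,"ax":-0.009,"ay":0,"az":0}]'
python3 -m creep '[{"hand":0.18,"tx":0,"ty":0,"tz":0,"ax":0,"ay":0,"az":0},{"hand":1,"tx":0,"ty":0,"tz":0,"ax":0,"ay":0,"az":0},{"hand":1,"tx":0,"ty":0,"tz":0,"ax":0,"ay":0,"az":0},{"hand":1,"tx":0,"ty":0,"tz":0,"ax":0,"ay":0,"az":0},{"hand":1,"tx":0,"ty":0,"tz":0,"ax":0,"ay":0,"az":0},{"hand":1,"tx":0,"ty":0,"tz":0,"ax":0,"ay":0,"az":0},{"hand":1,"tx":0,"ty":0,"tz":0,"ax":0,"ay":0,"az":0},{"hand":1,"tx":0,"ty":0,"tz":0,"ax":0,"ay":0,"az":0}]'
python3 -m creep '[{"hand":1,"tx":-0.5,"ty":0,"tz":0,"ax":0,"ay":0,"az":0},{"hand":1,"tx":-1,"ty":0,"tz":0,"ax":0,"ay":0,"az":0},{"hand":1,"tx":-2.5,"ty":0,"tz":0,"ax":0,"ay":0,"az":0},{"hand":1,"tx":-3,"ty":0,"tz":0,"ax":0,"ay":0,"az":0},{"hand":1,"tx":-3,"ty":0,"tz":0,"ax":0,"ay":0,"az":0},{"hand":1,"tx":-3,"ty":0,"tz":0,"ax":0,"ay":0,"az":0},{"hand":1,"tx":-3,"ty":0,"tz":0,"ax":0,"ay":0,"az":0},{"hand":1,"tx":-2,"ty":0,"tz":0,"ax":0,"ay":0,"az":0}]'
python3 - <<'E'
from h import *
o=get_obs(); A=R.from_euler('xyz',o["eef_rot"]); print(o["tcp_pos"],o["force"])
cal=viewer.get_calibration("wrist"); viewer.camera("wrist")
s=finder.silhouettes("wrist","mug1_center"); print([(round(float(d["score"]),2),np.round(d["uv"]).tolist(),int(d["pixels"].sum())) for d in s])
y=A.as_matrix()[:,1]; a=np.arctan2(y[1],y[0]); m=s[0]["pixels"].copy(); vis=np.zeros((480,640),bool); vis[:345]=1
z=o["tcp_pos"][2]-.010
p,f=fit({"wrist":m&vis},MUG,z,[(*o["tcp_pos"][:2],a-1.57)],{"wrist":cal}); print(p,f,A.inv().apply([p[0]-o["tcp_pos"][0],p[1]-o["tcp_pos"][1],0]),"a",a)
M=R.from_euler('z',.061).as_matrix(); S=np.array([.4544,.3572,0])
T=tool(.06)
w1=plan([.50,.0,.30],tool(.5),None,8); w1=plan([.33,.20,.30],T,w1,8); w2=plan(S+M@np.array([-.09,-.075+.003+.0415,.216]),T,w1,4)
E
```

```text
time_s: 14.03
tcp_pos: [0.658, -0.0548, 0.0898]
eef_rot: [0.942, 1.57, 0.213]
force: [0.6, 0.0, -0.5]
gripper_width: 0.077
time_s: 14.7
tcp_pos: [0.6595, -0.0568, 0.0915]
eef_rot: [0.77, 1.568, 0.038]
force: [-2.2, 2.4, 6.4]
gripper_width: 0.0645
time_s: 15.37
tcp_pos: [0.6593, -0.0573, 0.2733]
eef_rot: [0.417, 1.567, -0.315]
force: [0.8, -0.5, -1.7]
gripper_width: 0.0643
[ 0.65931801 -0.05732062  0.27334535] [ 0.75530666 -0.49367702 -1.74763102]
[(0.76, [316.0, 301.0], 14559)]
[ 0.6588118  -0.05640168 -0.7434639 ] 0.30642616743794704 [-2.91275009e-06  3.45160027e-04 -9.90731261e-04] a 0.8387449955379245
n=8 tx -0.32 ty -1.10 tz -1.85 ax 0.042 ay 0.001 az -0.001  (tot [ -2.6  -6.5 -15.8] [ 0.34  0.01 -0.01])
n=8 tx 0.00 ty -1.28 tz -3.05 ax 0.055 ay 0.000 az 0.000  (tot [  0.   -5.3 -25.7] [0.44 0.   0.  ])
n=4 tx 2.10 ty 1.09 tz -2.97 ax 0.000 ay 0.000 az 0.000  (tot [  8.4   4.4 -11.9] [0. 0. 0.])
```

```bash
python3 -m creep '[{"hand":1,"tx":-0.32,"ty":-1.1,"tz":-1.85,"ax":0.042,"ay":0,"az":0},{"hand":1,"tx":-0.32,"ty":-1.1,"tz":-1.85,"ax":0.042,"ay":0,"az":0},{"hand":1,"tx":-0.32,"ty":-1.1,"tz":-1.85,"ax":0.042,"ay":0,"az":0},{"hand":1,"tx":-0.32,"ty":-1.1,"tz":-1.85,"ax":0.042,"ay":0,"az":0},{"hand":1,"tx":-0.32,"ty":-1.1,"tz":-1.85,"ax":0.042,"ay":0,"az":0},{"hand":1,"tx":-0.32,"ty":-1.1,"tz":-1.85,"ax":0.042,"ay":0,"az":0},{"hand":1,"tx":-0.32,"ty":-1.1,"tz":-1.85,"ax":0.042,"ay":0,"az":0},{"hand":1,"tx":-0.32,"ty":-1.1,"tz":-1.85,"ax":0.042,"ay":0,"az":0}]'
python3 -m creep '[{"hand":1,"tx":0,"ty":-1.28,"tz":-3.05,"ax":0.055,"ay":0,"az":0},{"hand":1,"tx":0,"ty":-1.28,"tz":-3.05,"ax":0.055,"ay":0,"az":0},{"hand":1,"tx":0,"ty":-1.28,"tz":-3.05,"ax":0.055,"ay":0,"az":0},{"hand":1,"tx":0,"ty":-1.28,"tz":-3.05,"ax":0.055,"ay":0,"az":0},{"hand":1,"tx":0,"ty":-1.28,"tz":-3.05,"ax":0.055,"ay":0,"az":0},{"hand":1,"tx":0,"ty":-1.28,"tz":-3.05,"ax":0.055,"ay":0,"az":0},{"hand":1,"tx":0,"ty":-1.28,"tz":-3.05,"ax":0.055,"ay":0,"az":0},{"hand":1,"tx":0,"ty":-1.28,"tz":-3.05,"ax":0.055,"ay":0,"az":0}]'
python3 -m creep '[{"hand":1,"tx":0,"ty":0.9,"tz":-2.97,"ax":0,"ay":0,"az":0},{"hand":1,"tx":2.1,"ty":0.9,"tz":-2.97,"ax":0,"ay":0,"az":0},{"hand":1,"tx":2.1,"ty":0.9,"tz":-2.97,"ax":0,"ay":0,"az":0},{"hand":1,"tx":2.1,"ty":0.9,"tz":-2.97,"ax":0,"ay":0,"az":0},{"hand":1,"tx":2.1,"ty":0,"tz":0,"ax":0,"ay":0,"az":0},{"hand":1,"tx":0,"ty":0,"tz":0,"ax":0,"ay":0,"az":0},{"hand":1,"tx":0,"ty":0,"tz":0,"ax":0,"ay":0,"az":0},{"hand":1,"tx":0,"ty":0,"tz":0,"ax":0,"ay":0,"az":0}]'
python3 -m creep '[{"hand":1,"tx":0,"ty":0,"tz":0,"ax":0,"ay":0,"az":0},{"hand":1,"tx":0,"ty":0,"tz":0,"ax":0,"ay":0,"az":0},{"hand":1,"tx":0,"ty":0,"tz":0,"ax":0,"ay":0,"az":0},{"hand":1,"tx":0,"ty":0,"tz":0,"ax":0,"ay":0,"az":0},{"hand":1,"tx":0,"ty":0,"tz":0,"ax":0,"ay":0,"az":0},{"hand":1,"tx":0,"ty":0,"tz":0,"ax":0,"ay":0,"az":0},{"hand":1,"tx":0,"ty":0,"tz":0,"ax":0,"ay":0,"az":0},{"hand":1,"tx":0,"ty":0,"tz":0,"ax":0,"ay":0,"az":0}]'
cat > a.py <<'E'
from h import *
o=get_obs(); t=o["tcp_pos"]; I=viewer.camera("scene")[:,:,::-1].copy(); Y=R.from_euler('xyz',o["eef_rot"]).as_matrix()[:,1]; a=np.arctan2(Y[1],Y[0]); print(t,a)
Z=R.from_euler('z',a-1.57).as_matrix()
for off,col in((0,(0,0,255)),):
    P=t+Z@np.array([off,0,0])-[0,0,.010]
    H=np.array([[.032,0,.036],[.06,0,.036],[.067,0,.025],[.067,0,-.02],[.06,0,-.031],[.032,0,-.031]])
    cv2.polylines(I,[np.round(proj("scene",P+H@Z.T)*8).astype(np.int32)],False,col,1,cv2.LINE_AA,3)
    cv2.polylines(I,[np.round(proj("scene",P+cyl(.032,-.045,-.045)[::2]@Z.T)*8).astype(np.int32)],True,col,1,cv2.LINE_AA,3)
S=np.array([.4544,.3572,0]); M=R.from_euler('z',.061).as_matrix()
cv2.polylines(I,[np.round(proj("scene",S+np.array([[.08,-.075,.2],[-.03,-.075,.2],[-.04,-.075,.214]])@M.T)*8).astype(np.int32)],False,(255,255,0),1,cv2.LINE_AA,3)
cv2.imwrite("pics/a5.png",cv2.resize(I[220:370,400:560],None,fx=4,fy=4,interpolation=2))
E
python3 a.py
```

```text
time_s: 16.13
tcp_pos: [0.4947, 0.001, 0.2926]
eef_rot: [-2.18, 1.566, 3.033]
force: [0.1, 0.8, -2.3]
gripper_width: 0.0646
time_s: 16.8
tcp_pos: [0.3241, 0.2005, 0.2931]
eef_rot: [-1.236, 1.568, -2.748]
force: [0.2, 0.2, -2.4]
gripper_width: 0.0646
time_s: 17.47
tcp_pos: [0.3548, 0.3203, 0.2112]
eef_rot: [-0.6, 1.57, -2.108]
force: [0.3, 0.1, -2.8]
gripper_width: 0.0645
time_s: 18.13
tcp_pos: [0.3549, 0.3209, 0.2113]
eef_rot: [1.907, 1.571, 0.399]
force: [-0.7, 1.2, -3.1]
gripper_width: 0.0645
[0.3549087  0.32092173 0.21127924] 0.06292351978998201
```

View pics/a5.png

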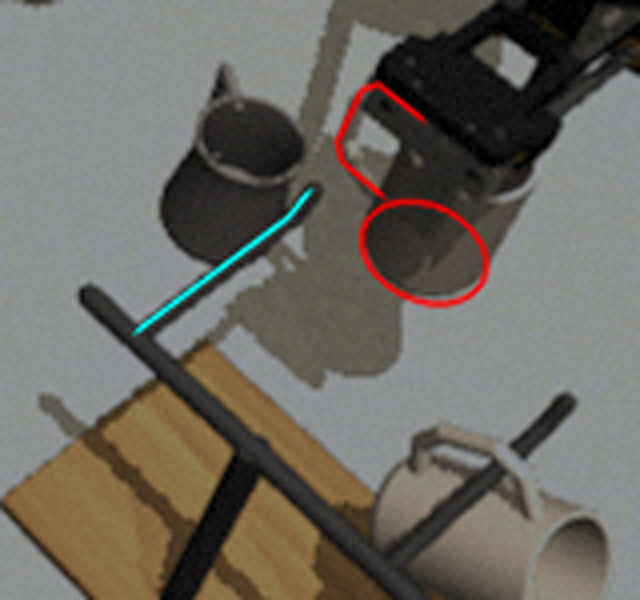

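```bash
python3 - <<'E'
from h import *
M=R.from_euler('z',.061).as_matrix(); S=np.array([.4544,.3572,0])
T=tool(.061); f=lambda x,z:S+M@np.array([x,-.0265,z])
w=plan(f(-.085,.2145),T,None,2); w=plan(f(0,.2145),T,w,6)
E
```

```text
n=2 tx -0.16 ty 0.83 tz -0.18 ax 0.001 ay 0.000 az 0.000  (tot [-0.3  1.7 -0.4] [0. 0. 0.])
n=6 tx 0.00 ty 1.42 tz -0.00 ax 0.000 ay 0.000 az 0.000  (tot [ 0.   8.5 -0. ] [0. 0. 0.])
```

```bash
python3 -m creep '[{"hand":1,"tx":-0.16,"ty":0.83,"tz":-0.18,"ax":0,"ay":0,"az":0},{"hand":1,"tx":-0.16,"ty":0.83,"tz":-0.18,"ax":0,"ay":0,"az":0},{"hand":1,"tx":0,"ty":1.42,"tz":0,"ax":0,"ay":0,"az":0},{"hand":1,"tx":0,"ty":1.42,"tz":0,"ax":0,"ay":0,"az":0},{"hand":1,"tx":0,"ty":1.42,"tz":0,"ax":0,"ay":0,"az":0},{"hand":1,"tx":0,"ty":1.42,"tz":0,"ax":0,"ay":0,"az":0},{"hand":1,"tx":0,"ty":1.42,"tz":0,"ax":0,"ay":0,"az":0},{"hand":1,"tx":0,"ty":1.42,"tz":0,"ax":0,"ay":0,"az":0}]' 
python3 -m creep '[{"hand":1,"tx":0,"ty":0,"tz":0,"ax":0,"ay":0,"az":0},{"hand":1,"tx":0,"ty":0,"tz":0,"ax":0,"ay":0,"az":0},{"hand":1,"tx":0.5,"ty":0,"tz":0,"ax":0,"ay":0,"az":0},{"hand":1,"tx":0.5,"ty":0,"tz":0,"ax":0,"ay":0,"az":0},{"hand":1,"tx":0.5,"ty":0,"tz":0,"ax":0,"ay":0,"az":0},{"hand":1,"tx":0.5,"ty":0,"tz":0,"ax":0,"ay":0,"az":0},{"hand":1,"tx":0,"ty":0,"tz":0,"ax":0,"ay":0,"az":0},{"hand":1,"tx":0,"ty":0,"tz":0,"ax":0,"ay":0,"az":0}]' 
python3 -m creep '[{"hand":1,"tx":0.2,"ty":0,"tz":0,"ax":0,"ay":0,"az":0},{"hand":1,"tx":0.2,"ty":0,"tz":0,"ax":0,"ay":0,"az":0},{"hand":1,"tx":0.2,"ty":0,"tz":0,"ax":0,"ay":0,"az":0},{"hand":1,"tx":0.1,"ty":0,"tz":0,"ax":0,"ay":0,"az":0},{"hand":1,"tx":0.1,"ty":0,"tz":0,"ax":0,"ay":0,"az":0},{"hand":1,"tx":0,"ty":0,"tz":0,"ax":0,"ay":0,"az":0},{"hand":1,"tx":0,"ty":0,"tz":0,"ax":0,"ay":0,"az":0},{"hand":1,"tx":0,"ty":0,"tz":0,"ax":0,"ay":0,"az":0}]'
```

```text
time_s: 18.85
tcp_pos: [0.458, 0.3312, 0.2144]
eef_rot: [1.768, 1.57, 0.26]
force: [-0.7, -0.4, -3.5]
gripper_width: 0.0652
time_s: 19.52
tcp_pos: [0.4555, 0.3308, 0.1938]
eef_rot: [-1.173, 1.569, -2.68]
force: [0.6, 0.2, -2.2]
gripper_width: 0.0644
time_s: 20.18
tcp_pos: [0.4568, 0.3312, 0.188]
eef_rot: [1.922, 1.569, 0.414]
force: [-1.8, 0.6, 5.0]
gripper_width: 0.0645
```

```bash
python3 -m creep '[{"hand":0.15,"tx":0,"ty":0,"tz":0,"ax":0,"ay":0,"az":0},{"hand":0.15,"tx":0,"ty":0,"tz":0,"ax":0,"ay":0,"az":0},{"hand":0.15,"tx":0,"ty":0,"tz":0,"ax":0,"ay":0,"az":0},{"hand":0.15,"tx":0,"ty":0,"tz":0,"ax":0,"ay":0,"az":0},{"hand":0.15,"tx":0,"ty":0,"tz":0,"ax":0,"ay":0,"az":0},{"hand":0.15,"tx":0,"ty":0,"tz":0,"ax":0,"ay":0,"az":0},{"hand":0.15,"tx":0,"ty":0,"tz":0,"ax":0,"ay":0,"az":0},{"hand":0.15,"tx":0,"ty":0,"tz":0,"ax":0,"ay":0,"az":0}]' 
python3 -m creep '[{"hand":0.2,"tx":-1,"ty":0,"tz":0,"ax":0,"ay":0,"az":0},{"hand":0.2,"tx":-3,"ty":0,"tz":0,"ax":0,"ay":0,"az":0},{"hand":0.2,"tx":-3,"ty":0,"tz":0,"ax":0,"ay":0,"az":0},{"hand":0.2,"tx":-3,"ty":0,"tz":0,"ax":0,"ay":0,"az":0},{"hand":0.2,"tx":0,"ty":0,"tz":2,"ax":0,"ay":0,"az":0},{"hand":0.2,"tx":0,"ty":0,"tz":3,"ax":0,"ay":0,"az":0},{"hand":0.3,"tx":0,"ty":0,"tz":3,"ax":0,"ay":0,"az":0},{"hand":0.3,"tx":0,"ty":0,"tz":3,"ax":0,"ay":0,"az":0}]'
cat > m4.py <<'E'
from h import *
import sys
cams=sys.argv[2:] or ["scene","side"]
cals={n:viewer.get_calibration(n) for n in cams}; img={n:viewer.camera(n)[:,:,::-1].copy() for n in cams}; S=np.array([.5763,.0111])
for i in sys.argv[1]:
    m={}
    for n in cams:
        for d in finder.silhouettes(n,f"carton{i}_center")[:1]:
            b=back(n,d["uv"],.059,cals[n])
            if d["pixels"].sum()<2000 and np.hypot(*(b[:2]-S))<.16: m[n]=d["pixels"]
    if not m: print(i,"not seen"); continue
    p,f=fit(m,CART,.059,[(b[0],b[1],y) for y in np.arange(0,3.1,.6)],cals); p[2]=(p[2]+np.pi/2)%np.pi-np.pi/2
    d=p[:2]-S; print(i,list(m),np.round(p,4),"cost",round(f,3),"polar",round(np.hypot(*d),3),round(np.arctan2(d[1],d[0]),2))
cv2.imwrite("pics/c.png",np.hstack([cv2.resize(img[n][80:430,180:600],(480,400)) for n in cams])[:, :800])
E
python3 m4.py 1234
```

```text
time_s: 20.85
tcp_pos: [0.4562, 0.3309, 0.1863]
eef_rot: [-1.076, 1.571, -2.583]
force: [-0.2, 0.8, -0.3]
gripper_width: 0.0802
time_s: 21.52
tcp_pos: [0.4633, 0.2204, 0.2877]
eef_rot: [1.714, 1.569, 0.208]
force: [0.2, 0.3, -0.2]
gripper_width: 0.0672
1 ['scene', 'side'] [0.6787 0.0544 1.561 ] cost 0.126 polar 0.111 0.4
2 ['scene', 'side'] [0.5939 0.1142 0.4639] cost 0.172 polar 0.105 1.4
3 ['scene', 'side'] [ 0.4775 -0.0242  1.5287] cost 0.151 polar 0.105 -2.8
4 ['scene', 'side'] [ 0.5657 -0.0959  0.629 ] cost 0.231 polar 0.108 -1.67
```

View pics/c.png

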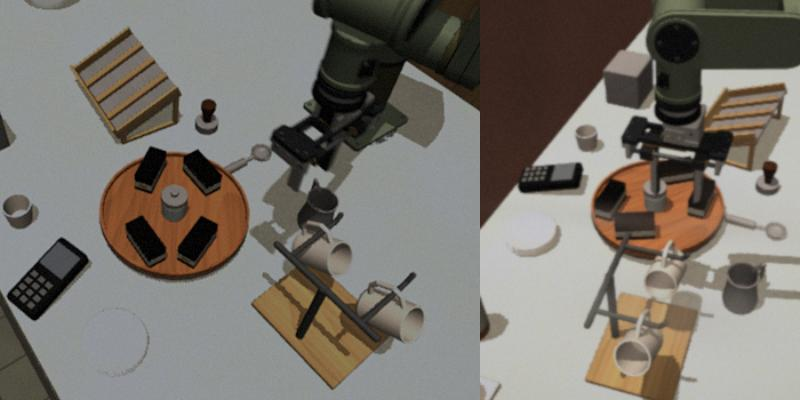

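```bash
cat >> h.py <<'E'
RK=R.from_euler('z',-.1304)*R.from_euler('y',24,degrees=True); RS=np.array([.461,-.3641,0])+R.from_euler('z',-.1304).apply([.0813,0,.032])
LANE={1:.099,2:.033,3:-.033,4:-.099}
TP=tool(-.1304-np.pi/2,np.radians(24),-.1304)
def ramp_tcp(lane,x,h): return RS+RK.apply([x,LANE[lane],.018+h])
E
python3 - <<'E'
from h import *
a=.435-np.pi/2; T=tool(a)
w=plan([.5935,.1144,.15],T,None,12); w=plan([.5935,.1144,.052],T,w,4); w=plan([.5935,.1144,.20],T,w,4)
p=ramp_tcp(4,-.07,.09); print(p,ramp_tcp(4,-.07,.003)); print((TP.as_matrix()).round(2).tolist())
w=plan(p,TP,w,16); w=plan(ramp_tcp(4,-.07,.003),TP,w,6)
E
```

```text
n=12 tx 1.14 ty 1.47 tz 0.30 ax 0.100 ay 0.000 az 0.000  (tot [13.6 12.3 11.6] [1.2 0.  0. ])
n=4 tx 2.45 ty 0.00 tz 0.00 ax 0.000 ay 0.000 az 0.000  (tot [9.8 0.  0. ] [0. 0. 0.])
n=4 tx -3.70 ty 0.00 tz -0.00 ax 0.000 ay 0.000 az 0.000  (tot [-14.8   0.   -0. ] [0. 0. 0.])
[ 0.50888607 -0.47022769  0.15913447] [ 0.47380041 -0.46562641  0.07965602]
[[-0.4, -0.13, -0.91], [0.05, -0.99, 0.12], [-0.91, 0.0, 0.41]]
n=16 tx 0.41 ty 3.57 tz 1.10 ax 0.035 ay -0.025 az -0.007  (tot [ 4.1 49.5 32.3] [ 0.56 -0.41 -0.12])
n=6 tx 1.45 ty -0.00 tz 0.00 ax 0.000 ay 0.000 az 0.000  (tot [ 8.7 -0.   0. ] [0. 0. 0.])
```

```bash
python3 -m creep '[{"hand":0.3,"tx":0,"ty":1.47,"tz":0.3,"ax":0.1,"ay":0,"az":0},{"hand":0.3,"tx":1.3,"ty":1.47,"tz":0.3,"ax":0.1,"ay":0,"az":0},{"hand":0.3,"tx":1.3,"ty":1.47,"tz":0.3,"ax":0.1,"ay":0,"az":0},{"hand":0.3,"tx":1.3,"ty":1.47,"tz":0.3,"ax":0.1,"ay":0,"az":0},{"hand":0.3,"tx":1.3,"ty":1.47,"tz":0.3,"ax":0.1,"ay":0,"az":0},{"hand":0.3,"tx":1.3,"ty":1.47,"tz":0.3,"ax":0.1,"ay":0,"az":0},{"hand":0.3,"tx":1.3,"ty":1.47,"tz":0.3,"ax":0.1,"ay":0,"az":0},{"hand":0.3,"tx":1.3,"ty":1.47,"tz":0.3,"ax":0.1,"ay":0,"az":0}]'
python3 -m creep '[{"hand":0.3,"tx":1.1,"ty":1.47,"tz":0.3,"ax":0.1,"ay":0,"az":0},{"hand":0.3,"tx":1.1,"ty":1.47,"tz":0.3,"ax":0.1,"ay":0,"az":0},{"hand":0.3,"tx":1.1,"ty":1.47,"tz":0.3,"ax":0.1,"ay":0,"az":0},{"hand":0.3,"tx":1.1,"ty":1.47,"tz":0.3,"ax":0.1,"ay":0,"az":0},{"hand":0.3,"tx":0,"ty":0,"tz":0,"ax":0,"ay":0,"az":0},{"hand":0.3,"tx":0,"ty":0,"tz":0,"ax":0,"ay":0,"az":0},{"hand":0.3,"tx":0,"ty":0,"tz":0,"ax":0,"ay":0,"az":0},{"hand":0.3,"tx":0,"ty":0,"tz":0,"ax":0,"ay":0,"az":0}]'
python3 w.py carton2_center pics/w4.png
python3 - <<'E'
from h import *
plan([.5935,.1144,.052],tool(.435-np.pi/2),None,4)
E
```

```text
time_s: 22.68
tcp_pos: [0.5669, 0.1668, 0.1945]
eef_rot: [-1.202, 1.57, 2.77]
force: [0.3, 0.1, 0.4]
gripper_width: 0.0655
time_s: 23.35
tcp_pos: [0.5944, 0.1147, 0.1525]
eef_rot: [3.024, 1.569, 0.319]
force: [0.1, 0.7, 0.1]
gripper_width: 0.0658
[]
n=4 tx 2.51 ty -0.01 tz 0.02 ax 0.000 ay -0.000 az -0.000  (tot [10.  -0.   0.1] [ 0. -0. -0.])Traceback (most recent call last):
  File "w.py", line 14, in <module>
    for Q in (CART if c else MUG): cv2.polylines(im,[cv2.convexHull(np.round(proj("wrist",Q@R.from_euler('z',p[2]).as_matrix().T+[p[0],p[1],z],cal)).astype(np.int32))],True,(0,0,255))
                                                                                                             ^
NameError: name 'p' is not defined. Did you mean: 'np'?
```

```bash
python3 -m creep '[{"hand":0.3,"tx":2,"ty":0,"tz":0,"ax":0,"ay":0,"az":0},{"hand":0.3,"tx":2,"ty":0,"tz":0,"ax":0,"ay":0,"az":0},{"hand":0.3,"tx":2,"ty":0,"tz":0,"ax":0,"ay":0,"az":0},{"hand":0.3,"tx":2,"ty":0,"tz":0,"ax":0,"ay":0,"az":0},{"hand":0.3,"tx":2,"ty":0,"tz":0,"ax":0,"ay":0,"az":0},{"hand":0.3,"tx":0,"ty":0,"tz":0,"ax":0,"ay":0,"az":0},{"hand":1,"tx":0,"ty":0,"tz":0,"ax":0,"ay":0,"az":0},{"hand":1,"tx":0,"ty":0,"tz":0,"ax":0,"ay":0,"az":0}]'
python3 -m creep '[{"hand":1,"tx":0,"ty":0,"tz":0,"ax":0,"ay":0,"az":0},{"hand":1,"tx":0,"ty":0,"tz":0,"ax":0,"ay":0,"az":0},{"hand":1,"tx":0,"ty":0,"tz":0,"ax":0,"ay":0,"az":0},{"hand":1,"tx":0,"ty":0,"tz":0,"ax":0,"ay":0,"az":0},{"hand":1,"tx":-2,"ty":0,"tz":0,"ax":0,"ay":0,"az":0},{"hand":1,"tx":-4,"ty":0,"tz":0,"ax":0,"ay":0,"az":0},{"hand":1,"tx":-4,"ty":0,"tz":0,"ax":0,"ay":0,"az":0},{"hand":1,"tx":-4,"ty":0,"tz":0,"ax":0,"ay":0,"az":0}]'
python3 - <<'E'
from h import *
w=plan(ramp_tcp(4,-.07,.09),TP,None,16)
E
```

```text
time_s: 24.12
tcp_pos: [0.5951, 0.1139, 0.0529]
eef_rot: [2.768, 1.569, 0.061]
force: [-0.5, -0.0, -0.4]
gripper_width: 0.0556
time_s: 24.78
tcp_pos: [0.5929, 0.1134, 0.1919]
eef_rot: [-0.389, 1.568, -3.097]
force: [1.1, 0.1, -2.0]
gripper_width: 0.0399
n=16 tx 0.36 ty 3.56 tz 1.11 ax 0.035 ay -0.025 az -0.007  (tot [ 3.3 49.4 32.1] [ 0.56 -0.4  -0.12])
```

```bash
python3 -m creep '[{"hand":1,"tx":0.36,"ty":3.56,"tz":1.11,"ax":0.035,"ay":-0.025,"az":-0.007},{"hand":1,"tx":0.36,"ty":3.56,"tz":1.11,"ax":0.035,"ay":-0.025,"az":-0.007},{"hand":1,"tx":0.36,"ty":3.56,"tz":1.11,"ax":0.035,"ay":-0.025,"az":-0.007},{"hand":1,"tx":0.36,"ty":3.56,"tz":1.11,"ax":0.035,"ay":-0.025,"az":-0.007},{"hand":1,"tx":0.36,"ty":3.56,"tz":1.11,"ax":0.035,"ay":-0.025,"az":-0.007},{"hand":1,"tx":0.36,"ty":3.56,"tz":1.11,"ax":0.035,"ay":-0.025,"az":-0.007},{"hand":1,"tx":0.36,"ty":3.56,"tz":1.11,"ax":0.035,"ay":-0.025,"az":-0.007},{"hand":1,"tx":0.36,"ty":3.56,"tz":1.11,"ax":0.035,"ay":-0.025,"az":-0.007}]'
python3 -m creep '[{"hand":1,"tx":0.36,"ty":3.56,"tz":1.11,"ax":0.035,"ay":-0.025,"az":-0.007},{"hand":1,"tx":0.36,"ty":3.56,"tz":1.11,"ax":0.035,"ay":-0.025,"az":-0.007},{"hand":1,"tx":0.36,"ty":3.56,"tz":1.11,"ax":0.035,"ay":-0.025,"az":-0.007},{"hand":1,"tx":0.36,"ty":3.56,"tz":1.11,"ax":0.035,"ay":-0.025,"az":-0.007},{"hand":1,"tx":0.36,"ty":3.56,"tz":1.11,"ax":0.035,"ay":-0.025,"az":-0.007},{"hand":1,"tx":0.36,"ty":3.56,"tz":1.11,"ax":0.035,"ay":-0.025,"az":-0.007},{"hand":1,"tx":0.36,"ty":3.56,"tz":1.11,"ax":0.035,"ay":-0.025,"az":-0.007},{"hand":1,"tx":0.36,"ty":3.56,"tz":1.11,"ax":0.035,"ay":-0.025,"az":-0.007}]'
python3 - <<'E'
from h import *
viewer.camera("side"); viewer.camera("side"); viewer.camera("side")
w=plan(ramp_tcp(4,-.07,.05),TP,None,4); plan(ramp_tcp(4,-.07,.003),TP,w,4)
I=viewer.camera("scene")[:,:,::-1]; J=viewer.camera("side")[:,:,::-1]
cv2.imwrite("pics/p1.png",np.hstack([cv2.resize(I[80:230,200:380],(480,400)),cv2.resize(J[120:240,340:480],(320,274)).repeat(1,0) if 0 else cv2.resize(J[110:260,340:460],(320,400))]))
E
```

```text
time_s: 25.45
tcp_pos: [0.5938, -0.1857, 0.1653]
eef_rot: [-0.134, 1.362, -3.125]
force: [1.2, 0.6, -2.0]
gripper_width: 0.04
time_s: 26.12
tcp_pos: [0.5078, -0.4713, 0.1581]
eef_rot: [0.009, 1.159, 3.015]
force: [0.5, -0.5, -2.0]
gripper_width: 0.04
n=4 tx 0.94 ty -0.07 tz -0.02 ax -0.002 ay -0.002 az 0.000  (tot [ 3.7 -0.3 -0.1] [-0.01 -0.01  0.  ])
n=4 tx 1.18 ty 0.00 tz 0.00 ax 0.000 ay 0.000 az 0.000  (tot [4.7 0.  0. ] [0. 0. 0.])
```

View pics/p1.png

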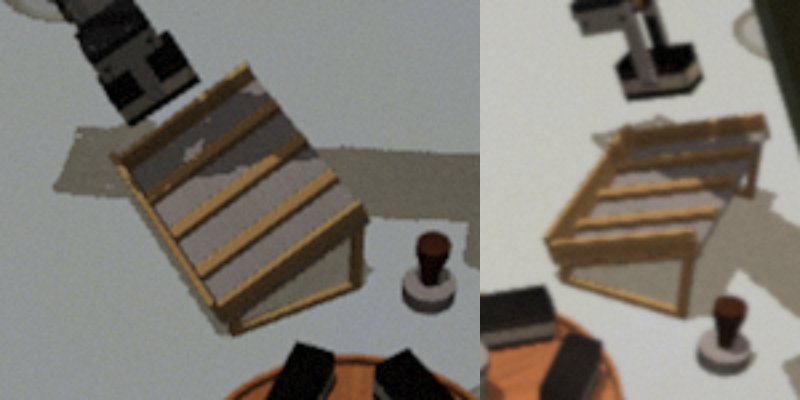

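```bash
python3 -m creep '[{"hand":1,"tx":0.94,"ty":-0.07,"tz":-0.02,"ax":0,"ay":0,"az":0},{"hand":1,"tx":0.94,"ty":-0.07,"tz":-0.02,"ax":0,"ay":0,"az":0},{"hand":1,"tx":0.94,"ty":-0.07,"tz":-0.02,"ax":0,"ay":0,"az":0},{"hand":1,"tx":0.94,"ty":-0.07,"tz":-0.02,"ax":0,"ay":0,"az":0},{"hand":1,"tx":1.2,"ty":0,"tz":0,"ax":0,"ay":0,"az":0},{"hand":1,"tx":1.2,"ty":0,"tz":0,"ax":0,"ay":0,"az":0},{"hand":1,"tx":1.2,"ty":0,"tz":0,"ax":0,"ay":0,"az":0},{"hand":1,"tx":1.1,"ty":0,"tz":0,"ax":0,"ay":0,"az":0}]'
python3 -m creep '[{"hand":1,"tx":0,"ty":0,"tz":0,"ax":0,"ay":0,"az":0},{"hand":1,"tx":0,"ty":0,"tz":0,"ax":0,"ay":0,"az":0},{"hand":0.42,"tx":0,"ty":0,"tz":0,"ax":0,"ay":0,"az":0},{"hand":0.42,"tx":0,"ty":0,"tz":0,"ax":0,"ay":0,"az":0},{"hand":0.42,"tx":0,"ty":0,"tz":0,"ax":0,"ay":0,"az":0},{"hand":0.42,"tx":0,"ty":0,"tz":0,"ax":0,"ay":0,"az":0},{"hand":0.42,"tx":0,"ty":0,"tz":0,"ax":0,"ay":0,"az":0},{"hand":0.42,"tx":0,"ty":0,"tz":0,"ax":0,"ay":0,"az":0}]'
python3 -m creep '[{"hand":0.42,"tx":-2,"ty":0,"tz":0,"ax":0,"ay":0,"az":0},{"hand":0.42,"tx":-3,"ty":0,"tz":0,"ax":0,"ay":0,"az":0},{"hand":0.42,"tx":-3,"ty":0,"tz":0,"ax":0,"ay":0,"az":0},{"hand":0.42,"tx":-3,"ty":0,"tz":0,"ax":0,"ay":0,"az":0},{"hand":0.3,"tx":0,"ty":0,"tz":0,"ax":0,"ay":0,"az":0},{"hand":0.3,"tx":0,"ty":0,"tz":0,"ax":0,"ay":0,"az":0},{"hand":0.3,"tx":0,"ty":0,"tz":0,"ax":0,"ay":0,"az":0},{"hand":0.3,"tx":0,"ty":0,"tz":0,"ax":0,"ay":0,"az":0}]'
cat > rk.py <<'E'
from h import *
import sys
# dark-pixel carton check in rack: fit ramp x,y of a carton in the given lane
from scipy.optimize import minimize
cals={n:viewer.get_calibration(n) for n in("scene","side")}; im={n:viewer.camera(n) for n in cals}
B=CART[0]
for L in map(int,sys.argv[1]):
    ms={}
    for n in cals:
        reg=hullmask([proj(n,RS+RK.apply(box(-.178,.01,LANE[L]-.03,LANE[L]+.03,0,.055)),cals[n])])
        ms[n]=reg&(im[n].max(2)<55)
    best=[]
    for x in np.arange(-.13,-.03,.002):
        c=0
        for n in cals:
            r=hullmask([proj(n,RS+RK.apply(B+[x,LANE[L],.025]),cals[n])]); c+=(ms[n]&r).sum()/max(1,(ms[n]|r).sum())/2
        best.append((c,x))
    print("lane",L,{n:int(ms[n].sum()) for n in cals},"best iou %.2f at x %.3f"%max(best))
E
python3 rk.py 4; python3 m4.py 134
```

```text
time_s: 27.03
tcp_pos: [0.4758, -0.4628, 0.0801]
eef_rot: [0.009, 1.16, 3.017]
force: [27.5, 8.5, 66.9]
gripper_width: 0.04
time_s: 27.7
tcp_pos: [0.477, -0.4561, 0.0811]
eef_rot: [-0.021, 1.157, 2.988]
force: [1.7, 15.3, 5.9]
gripper_width: 0.0541
time_s: 28.37
tcp_pos: [0.5184, -0.468, 0.1795]
eef_rot: [0.005, 1.157, 3.012]
force: [-0.3, -0.7, 0.1]
gripper_width: 0.066
lane 4 {'scene': 713, 'side': 281} best iou 0.57 at x -0.040
1 ['scene', 'side'] [0.6792 0.0554 1.534 ] cost 0.047 polar 0.112 0.41
3 ['scene', 'side'] [ 0.4764 -0.0248 -1.5164] cost 0.125 polar 0.106 -2.8
4 ['scene', 'side'] [ 0.5672 -0.0948  0.6737] cost 0.135 polar 0.106 -1.66
```

```bash
python3 - <<'E'
from h import *
I=viewer.camera("scene")[:,:,::-1].copy(); J=viewer.camera("side")[:,:,::-1].copy()
for n,im in(("scene",I),("side",J)):
    c=RS+RK.apply(box(-.09,0,LANE[4]-.02,LANE[4]+.02,0,.05)); cv2.polylines(im,[cv2.convexHull(np.round(proj(n,c)*8).astype(np.int32))],True,(0,0,255),1,cv2.LINE_AA,3)
    c=RS+RK.apply(box(-.178,0,LANE[4]-.025,LANE[4]+.025,0,.0)); cv2.polylines(im,[cv2.convexHull(np.round(proj(n,c)*8).astype(np.int32))],True,(255,255,0),1,cv2.LINE_AA,3)
cv2.imwrite("pics/p2.png",np.hstack([cv2.resize(I[90:210,230:350],(400,400)),cv2.resize(J[130:240,350:460],(400,400))]))
E
```

```text
(no output)
```

View pics/p2.png

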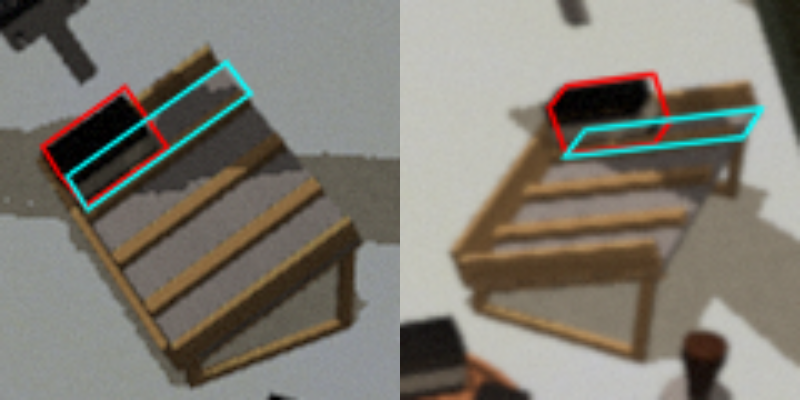

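```bash
cat >> h.py <<'E'
RS=RS+RK.apply([0,.003,0])
_plan=plan
def plan(pos,rot,start=None,n=8):
    o=get_obs(); p0,A=start or (o["tcp_pos"],R.from_euler('xyz',o["eef_rot"])); r=_plan(pos,rot,(np.array(p0),A),n)
    w=(A.inv()*rot).as_rotvec()/n; t=A.inv().apply(np.array(pos)-p0); M=sum(R.from_rotvec(w*k).as_matrix() for k in range(n)); t=np.linalg.solve(M,t)
    P=[np.array(p0)]; B=A
    for k in range(n): P.append(P[-1]+B.apply(t)); B=B*R.from_rotvec(w)
    print("   via",[np.round(P[i],2).tolist() for i in range(0,n+1,max(1,n//4))]); return r
E
python3 - <<'E'
from h import *
w=plan([.679,.055,.16],tool(-.03),None,16)
w=([.679,.055,.058],tool(-.03)); w=plan([.679,.055,.20],tool(-.03),w,4)
w=plan(ramp_tcp(3,-.07,.09),TP,w,16)
E
```

```text
n=16 tx -0.42 ty -2.23 tz -3.13 ax -0.103 ay 0.020 az 0.021  (tot [ -1.7 -54.   -8.9] [-1.65  0.31  0.34])
   via [[0.52, -0.47, 0.18], [0.64, -0.38, 0.15], [0.71, -0.24, 0.14], [0.73, -0.09, 0.15], [0.68, 0.05, 0.16]]
n=4 tx -3.55 ty 0.00 tz 0.00 ax 0.000 ay 0.000 az 0.000  (tot [-14.2   0.    0. ] [0. 0. 0.])
   via [[0.68, 0.06, 0.06], [0.68, 0.06, 0.09], [0.68, 0.06, 0.13], [0.68, 0.06, 0.16], [0.68, 0.06, 0.2]]
n=16 tx 0.75 ty 1.58 tz 2.96 ax 0.103 ay -0.020 az -0.022  (tot [  4.1 -14.7  46.1] [ 1.64 -0.32 -0.35])
   via [[0.68, 0.06, 0.2], [0.72, -0.07, 0.17], [0.7, -0.21, 0.15], [0.63, -0.32, 0.15], [0.52, -0.4, 0.16]]
```

```bash
python3 -m creep '[{"hand":0.3,"tx":-0.42,"ty":-2.23,"tz":-3.13,"ax":-0.103,"ay":0.02,"az":0.021},{"hand":0.3,"tx":-0.42,"ty":-2.23,"tz":-3.13,"ax":-0.103,"ay":0.02,"az":0.021},{"hand":0.3,"tx":-0.42,"ty":-2.23,"tz":-3.13,"ax":-0.103,"ay":0.02,"az":0.021},{"hand":0.3,"tx":-0.42,"ty":-2.23,"tz":-3.13,"ax":-0.103,"ay":0.02,"az":0.021},{"hand":0.3,"tx":-0.42,"ty":-2.23,"tz":-3.13,"ax":-0.103,"ay":0.02,"az":0.021},{"hand":0.3,"tx":-0.42,"ty":-2.23,"tz":-3.13,"ax":-0.103,"ay":0.02,"az":0.021},{"hand":0.3,"tx":-0.42,"ty":-2.23,"tz":-3.13,"ax":-0.103,"ay":0.02,"az":0.021},{"hand":0.3,"tx":-0.42,"ty":-2.23,"tz":-3.13,"ax":-0.103,"ay":0.02,"az":0.021}]'
python3 -m creep '[{"hand":0.3,"tx":-0.42,"ty":-2.23,"tz":-3.13,"ax":-0.103,"ay":0.02,"az":0.021},{"hand":0.3,"tx":-0.42,"ty":-2.23,"tz":-3.13,"ax":-0.103,"ay":0.02,"az":0.021},{"hand":0.3,"tx":-0.42,"ty":-2.23,"tz":-3.13,"ax":-0.103,"ay":0.02,"az":0.021},{"hand":0.3,"tx":-0.42,"ty":-2.23,"tz":-3.13,"ax":-0.103,"ay":0.02,"az":0.021},{"hand":0.3,"tx":-0.42,"ty":-2.23,"tz":-3.13,"ax":-0.103,"ay":0.02,"az":0.021},{"hand":0.3,"tx":-0.42,"ty":-2.23,"tz":-3.13,"ax":-0.103,"ay":0.02,"az":0.021},{"hand":0.3,"tx":-0.42,"ty":-2.23,"tz":-3.13,"ax":-0.103,"ay":0.02,"az":0.021},{"hand":0.3,"tx":-0.42,"ty":-2.23,"tz":-3.13,"ax":-0.103,"ay":0.02,"az":0.021}]'
python3 m4.py 134; python3 rk.py 4; python3 - <<'E'
from h import *
plan([.679,.055,.058],tool(-.03),None,5)
E
```

```text
time_s: 29.63
tcp_pos: [0.7149, -0.2409, 0.1423]
eef_rot: [-0.421, 1.351, -2.846]
force: [0.0, -0.4, 0.2]
gripper_width: 0.0658
time_s: 30.3
tcp_pos: [0.6795, 0.0575, 0.162]
eef_rot: [2.557, 1.562, 0.96]
force: [0.2, 0.9, 0.1]
gripper_width: 0.0657
1 ['scene', 'side'] [0.6787 0.0543 1.5598] cost 0.093 polar 0.111 0.4
3 ['scene', 'side'] [ 0.4775 -0.0258 -1.5687] cost 0.197 polar 0.105 -2.78
4 ['scene', 'side'] [ 0.5688 -0.0938  0.5171] cost 0.499 polar 0.105 -1.64
lane 4 {'scene': 682, 'side': 269} best iou 0.55 at x -0.040
n=5 tx 2.07 ty -0.04 tz -0.02 ax -0.001 ay -0.001 az -0.001  (tot [10.3 -0.2 -0.1] [-0.   -0.01 -0.  ])
   via [[0.68, 0.05, 0.16], [0.68, 0.05, 0.14], [0.68, 0.05, 0.12], [0.68, 0.05, 0.1], [0.68, 0.05, 0.08], [0.68, 0.06, 0.06]]
```

```bash
python3 -m creep '[{"hand":0.3,"tx":2.07,"ty":-0.04,"tz":-0.02,"ax":0,"ay":0,"az":0},{"hand":0.3,"tx":2.07,"ty":-0.04,"tz":-0.02,"ax":0,"ay":0,"az":0},{"hand":0.3,"tx":2.07,"ty":-0.04,"tz":-0.02,"ax":0,"ay":0,"az":0},{"hand":0.3,"tx":2.07,"ty":-0.04,"tz":-0.02,"ax":0,"ay":0,"az":0},{"hand":0.3,"tx":2.07,"ty":-0.04,"tz":-0.02,"ax":0,"ay":0,"az":0},{"hand":0.3,"tx":0,"ty":0,"tz":0,"ax":0,"ay":0,"az":0},{"hand":1,"tx":0,"ty":0,"tz":0,"ax":0,"ay":0,"az":0},{"hand":1,"tx":0,"ty":0,"tz":0,"ax":0,"ay":0,"az":0}]'
python3 -m creep '[{"hand":1,"tx":0,"ty":0,"tz":0,"ax":0,"ay":0,"az":0},{"hand":1,"tx":0,"ty":0,"tz":0,"ax":0,"ay":0,"az":0},{"hand":1,"tx":0,"ty":0,"tz":0,"ax":0,"ay":0,"az":0},{"hand":1,"tx":0,"ty":0,"tz":0,"ax":0,"ay":0,"az":0},{"hand":1,"tx":-2,"ty":0,"tz":0,"ax":0,"ay":0,"az":0},{"hand":1,"tx":-4,"ty":0,"tz":0,"ax":0,"ay":0,"az":0},{"hand":1,"tx":-4,"ty":0,"tz":0,"ax":0,"ay":0,"az":0},{"hand":1,"tx":-4,"ty":0,"tz":0,"ax":0,"ay":0,"az":0}]'
python3 - <<'E'
from h import *
w=plan(ramp_tcp(3,-.07,.09),TP,None,16)
E
```

```text
time_s: 31.47
tcp_pos: [0.6794, 0.0563, 0.0592]
eef_rot: [2.512, 1.563, 0.908]
force: [0.1, -0.1, 0.4]
gripper_width: 0.0562
time_s: 32.13
tcp_pos: [0.6767, 0.0561, 0.1987]
eef_rot: [3.103, 1.564, 1.5]
force: [1.0, 0.3, -1.3]
gripper_width: 0.0402
n=16 tx 0.73 ty 1.60 tz 2.96 ax 0.103 ay -0.020 az -0.022  (tot [  3.7 -14.4  46.3] [ 1.64 -0.32 -0.34])
   via [[0.68, 0.06, 0.2], [0.72, -0.07, 0.17], [0.7, -0.21, 0.15], [0.63, -0.32, 0.15], [0.52, -0.4, 0.16]]
```

```bash
python3 -m creep '[{"hand":1,"tx":0.73,"ty":1.6,"tz":2.96,"ax":0.103,"ay":-0.02,"az":-0.022},{"hand":1,"tx":0.73,"ty":1.6,"tz":2.96,"ax":0.103,"ay":-0.02,"az":-0.022},{"hand":1,"tx":0.73,"ty":1.6,"tz":2.96,"ax":0.103,"ay":-0.02,"az":-0.022},{"hand":1,"tx":0.73,"ty":1.6,"tz":2.96,"ax":0.103,"ay":-0.02,"az":-0.022},{"hand":1,"tx":0.73,"ty":1.6,"tz":2.96,"ax":0.103,"ay":-0.02,"az":-0.022},{"hand":1,"tx":0.73,"ty":1.6,"tz":2.96,"ax":0.103,"ay":-0.02,"az":-0.022},{"hand":1,"tx":0.73,"ty":1.6,"tz":2.96,"ax":0.103,"ay":-0.02,"az":-0.022},{"hand":1,"tx":0.73,"ty":1.6,"tz":2.96,"ax":0.103,"ay":-0.02,"az":-0.022}]'
python3 -m creep '[{"hand":1,"tx":0.73,"ty":1.6,"tz":2.96,"ax":0.103,"ay":-0.02,"az":-0.022},{"hand":1,"tx":0.73,"ty":1.6,"tz":2.96,"ax":0.103,"ay":-0.02,"az":-0.022},{"hand":1,"tx":0.73,"ty":1.6,"tz":2.96,"ax":0.103,"ay":-0.02,"az":-0.022},{"hand":1,"tx":0.73,"ty":1.6,"tz":2.96,"ax":0.103,"ay":-0.02,"az":-0.022},{"hand":1,"tx":0.73,"ty":1.6,"tz":2.96,"ax":0.103,"ay":-0.02,"az":-0.022},{"hand":1,"tx":0.73,"ty":1.6,"tz":2.96,"ax":0.103,"ay":-0.02,"az":-0.022},{"hand":1,"tx":0.73,"ty":1.6,"tz":2.96,"ax":0.103,"ay":-0.02,"az":-0.022},{"hand":1,"tx":0.73,"ty":1.6,"tz":2.96,"ax":0.103,"ay":-0.02,"az":-0.022}]'
python3 - <<'E'
from h import *
viewer.camera("side"); viewer.camera("side"); viewer.camera("side")
w=plan(ramp_tcp(3,-.07,.010),TP,None,8)
E
```

```text
time_s: 32.8
tcp_pos: [0.6999, -0.2074, 0.1506]
eef_rot: [-0.442, 1.342, -2.877]
force: [0.2, 0.3, -1.5]
gripper_width: 0.0397
time_s: 33.47
tcp_pos: [0.5163, -0.4024, 0.1574]
eef_rot: [-0.01, 1.149, 2.991]
force: [0.2, -0.6, -0.7]
gripper_width: 0.0399
n=8 tx 0.98 ty -0.02 tz -0.02 ax -0.001 ay 0.000 az 0.001  (tot [ 7.8 -0.1 -0.1] [-0.01  0.    0.01])
   via [[0.52, -0.4, 0.16], [0.51, -0.4, 0.14], [0.5, -0.4, 0.12], [0.49, -0.4, 0.1], [0.49, -0.4, 0.09]]
```

```bash
python3 -m creep '[{"hand":1,"tx":0.98,"ty":-0.02,"tz":-0.02,"ax":0,"ay":0,"az":0},{"hand":1,"tx":0.98,"ty":-0.02,"tz":-0.02,"ax":0,"ay":0,"az":0},{"hand":1,"tx":0.98,"ty":-0.02,"tz":-0.02,"ax":0,"ay":0,"az":0},{"hand":1,"tx":0.98,"ty":-0.02,"tz":-0.02,"ax":0,"ay":0,"az":0},{"hand":1,"tx":0.98,"ty":-0.02,"tz":-0.02,"ax":0,"ay":0,"az":0},{"hand":1,"tx":0.98,"ty":-0.02,"tz":-0.02,"ax":0,"ay":0,"az":0},{"hand":1,"tx":0.98,"ty":-0.02,"tz":-0.02,"ax":0,"ay":0,"az":0},{"hand":1,"tx":0.9,"ty":-0.02,"tz":-0.02,"ax":0,"ay":0,"az":0}]'
python3 -m creep '[{"hand":1,"tx":0,"ty":0,"tz":0,"ax":0,"ay":0,"az":0},{"hand":1,"tx":0,"ty":0,"tz":0,"ax":0,"ay":0,"az":0},{"hand":0.42,"tx":0,"ty":0,"tz":0,"ax":0,"ay":0,"az":0},{"hand":0.42,"tx":0,"ty":0,"tz":0,"ax":0,"ay":0,"az":0},{"hand":0.42,"tx":0,"ty":0,"tz":0,"ax":0,"ay":0,"az":0},{"hand":0.42,"tx":0,"ty":0,"tz":0,"ax":0,"ay":0,"az":0},{"hand":0.42,"tx":0,"ty":0,"tz":0,"ax":0,"ay":0,"az":0},{"hand":0.42,"tx":0,"ty":0,"tz":0,"ax":0,"ay":0,"az":0}]'
python3 -m creep '[{"hand":0.42,"tx":-2,"ty":0,"tz":0,"ax":0,"ay":0,"az":0},{"hand":0.42,"tx":-3,"ty":0,"tz":0,"ax":0,"ay":0,"az":0},{"hand":0.42,"tx":-3,"ty":0,"tz":0,"ax":0,"ay":0,"az":0},{"hand":0.42,"tx":-3,"ty":0,"tz":0,"ax":0,"ay":0,"az":0},{"hand":0.3,"tx":-2,"ty":0,"tz":0,"ax":0,"ay":0,"az":0},{"hand":0.3,"tx":0,"ty":0,"tz":0,"ax":0,"ay":0,"az":0},{"hand":0.3,"tx":0,"ty":0,"tz":0,"ax":0,"ay":0,"az":0},{"hand":0.3,"tx":0,"ty":0,"tz":0,"ax":0,"ay":0,"az":0}]'
python3 rk.py 34; python3 m4.py 34; python3 - <<'E'
from h import *
w=plan([.477,-.0255,.17],tool(-.03),None,16)
w=plan([.567,-.0945,.17],tool(.66-np.pi/2),None,12)
E
```

```text
time_s: 34.28
tcp_pos: [0.4883, -0.3959, 0.0862]
eef_rot: [-0.008, 1.151, 2.999]
force: [1.2, -1.2, 0.5]
gripper_width: 0.0397
time_s: 34.95
tcp_pos: [0.4883, -0.3954, 0.0869]
eef_rot: [-0.011, 1.151, 2.995]
force: [-1.1, 0.1, -0.1]
gripper_width: 0.0545
time_s: 35.62
tcp_pos: [0.5397, -0.4027, 0.2036]
eef_rot: [-0.015, 1.148, 2.991]
force: [0.1, -0.2, -1.2]
gripper_width: 0.0656
lane 3 {'scene': 862, 'side': 438} best iou 0.58 at x -0.042
lane 4 {'scene': 880, 'side': 513} best iou 0.72 at x -0.040
3 ['side'] [ 0.4776 -0.0253 -1.5184] cost 0.09 polar 0.105 -2.79
4 ['scene', 'side'] [ 0.5671 -0.0952  0.6361] cost 0.106 polar 0.107 -1.66
n=16 tx 0.08 ty -2.35 tz -1.31 ax -0.103 ay 0.020 az 0.022  (tot [  8.  -36.5   8.9] [-1.65  0.31  0.36])
   via [[0.54, -0.4, 0.2], [0.59, -0.31, 0.19], [0.59, -0.2, 0.18], [0.55, -0.1, 0.17], [0.48, -0.03, 0.17]]
n=12 tx 0.17 ty -2.50 tz -0.89 ax -0.065 ay 0.033 az 0.014  (tot [  4.  -30.9  -0.1] [-0.78  0.4   0.17])
   via [[0.54, -0.4, 0.2], [0.57, -0.33, 0.19], [0.58, -0.25, 0.18], [0.58, -0.17, 0.18], [0.57, -0.09, 0.17]]
```

```bash
python3 -m creep '[{"hand":0.3,"tx":0.17,"ty":-2.5,"tz":-0.89,"ax":-0.065,"ay":0.033,"az":0.014},{"hand":0.3,"tx":0.17,"ty":-2.5,"tz":-0.89,"ax":-0.065,"ay":0.033,"az":0.014},{"hand":0.3,"tx":0.17,"ty":-2.5,"tz":-0.89,"ax":-0.065,"ay":0.033,"az":0.014},{"hand":0.3,"tx":0.17,"ty":-2.5,"tz":-0.89,"ax":-0.065,"ay":0.033,"az":0.014},{"hand":0.3,"tx":0.17,"ty":-2.5,"tz":-0.89,"ax":-0.065,"ay":0.033,"az":0.014},{"hand":0.3,"tx":0.17,"ty":-2.5,"tz":-0.89,"ax":-0.065,"ay":0.033,"az":0.014},{"hand":0.3,"tx":0.17,"ty":-2.5,"tz":-0.89,"ax":-0.065,"ay":0.033,"az":0.014},{"hand":0.3,"tx":0.17,"ty":-2.5,"tz":-0.89,"ax":-0.065,"ay":0.033,"az":0.014}]'
python3 -m creep '[{"hand":0.3,"tx":0.17,"ty":-2.5,"tz":-0.89,"ax":-0.065,"ay":0.033,"az":0.014},{"hand":0.3,"tx":0.17,"ty":-2.5,"tz":-0.89,"ax":-0.065,"ay":0.033,"az":0.014},{"hand":0.3,"tx":0.17,"ty":-2.5,"tz":-0.89,"ax":-0.065,"ay":0.033,"az":0.014},{"hand":0.3,"tx":0.17,"ty":-2.5,"tz":-0.89,"ax":-0.065,"ay":0.033,"az":0.014},{"hand":0.3,"tx":0,"ty":0,"tz":0,"ax":0,"ay":0,"az":0},{"hand":0.3,"tx":0,"ty":0,"tz":0,"ax":0,"ay":0,"az":0},{"hand":0.3,"tx":0,"ty":0,"tz":0,"ax":0,"ay":0,"az":0},{"hand":0.3,"tx":0,"ty":0,"tz":0,"ax":0,"ay":0,"az":0}]'
python3 m4.py 34; python3 rk.py 34; python3 - <<'E'
from h import *
plan([.567,-.095,.058],tool(.65-np.pi/2),None,5)
E
```

```text
time_s: 36.68
tcp_pos: [0.585, -0.1977, 0.1782]
eef_rot: [-0.29, 1.429, -3.033]
force: [0.0, 0.4, -0.4]
gripper_width: 0.0659
time_s: 37.35
tcp_pos: [0.5691, -0.0957, 0.1719]
eef_rot: [-2.307, 1.569, 1.489]
force: [-0.2, -0.6, 0.4]
gripper_width: 0.0657
3 ['side'] [ 0.4768 -0.0257 -1.5611] cost 0.032 polar 0.106 -2.79
4 ['scene'] [ 0.4579 -0.3405  0.    ] cost 1.0 polar 0.371 -1.9
lane 3 {'scene': 1417, 'side': 412} best iou 0.45 at x -0.046
lane 4 {'scene': 977, 'side': 502} best iou 0.67 at x -0.040
n=5 tx 2.26 ty -0.01 tz 0.02 ax 0.001 ay -0.000 az 0.001  (tot [11.3 -0.   0.1] [ 0.01 -0.    0.  ])
   via [[0.57, -0.09, 0.17], [0.57, -0.09, 0.15], [0.57, -0.09, 0.13], [0.57, -0.09, 0.1], [0.57, -0.09, 0.08], [0.57, -0.1, 0.06]]
```

```bash
python3 -m creep '[{"hand":0.3,"tx":2.26,"ty":0,"tz":0.02,"ax":0,"ay":0,"az":0},{"hand":0.3,"tx":2.26,"ty":0,"tz":0.02,"ax":0,"ay":0,"az":0},{"hand":0.3,"tx":2.26,"ty":0,"tz":0.02,"ax":0,"ay":0,"az":0},{"hand":0.3,"tx":2.26,"ty":0,"tz":0.02,"ax":0,"ay":0,"az":0},{"hand":0.3,"tx":2.26,"ty":0,"tz":0.02,"ax":0,"ay":0,"az":0},{"hand":0.3,"tx":0,"ty":0,"tz":0,"ax":0,"ay":0,"az":0},{"hand":1,"tx":0,"ty":0,"tz":0,"ax":0,"ay":0,"az":0},{"hand":1,"tx":0,"ty":0,"tz":0,"ax":0,"ay":0,"az":0}]'
python3 -m creep '[{"hand":1,"tx":0,"ty":0,"tz":0,"ax":0,"ay":0,"az":0},{"hand":1,"tx":0,"ty":0,"tz":0,"ax":0,"ay":0,"az":0},{"hand":1,"tx":0,"ty":0,"tz":0,"ax":0,"ay":0,"az":0},{"hand":1,"tx":0,"ty":0,"tz":0,"ax":0,"ay":0,"az":0},{"hand":1,"tx":-2,"ty":0,"tz":0,"ax":0,"ay":0,"az":0},{"hand":1,"tx":-4,"ty":0,"tz":0,"ax":0,"ay":0,"az":0},{"hand":1,"tx":-4,"ty":0,"tz":0,"ax":0,"ay":0,"az":0},{"hand":1,"tx":-4,"ty":0,"tz":0,"ax":0,"ay":0,"az":0}]'
python3 - <<'E'
from h import *
w=plan(ramp_tcp(2,-.07,.09),TP,None,12)
E
```

```text
time_s: 38.42
tcp_pos: [0.5683, -0.0952, 0.0595]
eef_rot: [-2.606, 1.569, 1.191]
force: [-0.4, 0.8, 0.4]
gripper_width: 0.056
time_s: 39.08
tcp_pos: [0.5664, -0.0948, 0.1991]
eef_rot: [-1.491, 1.566, 2.307]
force: [1.5, -0.3, -1.5]
gripper_width: 0.0404
n=12 tx 0.45 ty 1.89 tz 0.86 ax 0.065 ay -0.033 az -0.013  (tot [ 3.9 16.7 17.9] [ 0.78 -0.39 -0.16])
   via [[0.57, -0.09, 0.2], [0.58, -0.16, 0.19], [0.57, -0.22, 0.17], [0.56, -0.28, 0.16], [0.53, -0.34, 0.16]]
```

```bash
python3 -m creep '[{"hand":1,"tx":0.45,"ty":1.89,"tz":0.86,"ax":0.065,"ay":-0.033,"az":-0.013},{"hand":1,"tx":0.45,"ty":1.89,"tz":0.86,"ax":0.065,"ay":-0.033,"az":-0.013},{"hand":1,"tx":0.45,"ty":1.89,"tz":0.86,"ax":0.065,"ay":-0.033,"az":-0.013},{"hand":1,"tx":0.45,"ty":1.89,"tz":0.86,"ax":0.065,"ay":-0.033,"az":-0.013},{"hand":1,"tx":0.45,"ty":1.89,"tz":0.86,"ax":0.065,"ay":-0.033,"az":-0.013},{"hand":1,"tx":0.45,"ty":1.89,"tz":0.86,"ax":0.065,"ay":-0.033,"az":-0.013},{"hand":1,"tx":0.45,"ty":1.89,"tz":0.86,"ax":0.065,"ay":-0.033,"az":-0.013},{"hand":1,"tx":0.45,"ty":1.89,"tz":0.86,"ax":0.065,"ay":-0.033,"az":-0.013}]'
python3 -m creep '[{"hand":1,"tx":0.45,"ty":1.89,"tz":0.86,"ax":0.065,"ay":-0.033,"az":-0.013},{"hand":1,"tx":0.45,"ty":1.89,"tz":0.86,"ax":0.065,"ay":-0.033,"az":-0.013},{"hand":1,"tx":0.45,"ty":1.89,"tz":0.86,"ax":0.065,"ay":-0.033,"az":-0.013},{"hand":1,"tx":0.45,"ty":1.89,"tz":0.86,"ax":0.065,"ay":-0.033,"az":-0.013},{"hand":1,"tx":0,"ty":0,"tz":0,"ax":0,"ay":0,"az":0},{"hand":1,"tx":0,"ty":0,"tz":0,"ax":0,"ay":0,"az":0},{"hand":1,"tx":0,"ty":0,"tz":0,"ax":0,"ay":0,"az":0},{"hand":1,"tx":0,"ty":0,"tz":0,"ax":0,"ay":0,"az":0}]'
python3 - <<'E'
from h import *
w=plan(ramp_tcp(2,-.07,.010),TP,None,8)
E
```

```text
time_s: 39.75
tcp_pos: [0.5633, -0.2605, 0.166]
eef_rot: [-0.123, 1.287, -3.135]
force: [0.2, -0.7, -1.1]
gripper_width: 0.0405
time_s: 40.42
tcp_pos: [0.528, -0.3351, 0.1595]
eef_rot: [0.013, 1.156, 3.021]
force: [1.0, -1.3, -1.4]
gripper_width: 0.0399
n=8 tx 1.01 ty 0.02 tz 0.02 ax -0.000 ay -0.000 az -0.000  (tot [8.1 0.1 0.1] [-0. -0. -0.])
   via [[0.53, -0.34, 0.16], [0.52, -0.33, 0.14], [0.51, -0.33, 0.12], [0.5, -0.33, 0.1], [0.49, -0.33, 0.09]]
```

```bash
python3 -m creep '[{"hand":1,"tx":1,"ty":0.02,"tz":0.02,"ax":0,"ay":0,"az":0},{"hand":1,"tx":1,"ty":0.02,"tz":0.02,"ax":0,"ay":0,"az":0},{"hand":1,"tx":1,"ty":0.02,"tz":0.02,"ax":0,"ay":0,"az":0},{"hand":1,"tx":1,"ty":0.02,"tz":0.02,"ax":0,"ay":0,"az":0},{"hand":1,"tx":1,"ty":0.02,"tz":0.02,"ax":0,"ay":0,"az":0},{"hand":1,"tx":1,"ty":0.02,"tz":0.02,"ax":0,"ay":0,"az":0},{"hand":1,"tx":1,"ty":0.02,"tz":0.02,"ax":0,"ay":0,"az":0},{"hand":1,"tx":1,"ty":0.02,"tz":0.02,"ax":0,"ay":0,"az":0}]'
python3 -m creep '[{"hand":1,"tx":0,"ty":0,"tz":0,"ax":0,"ay":0,"az":0},{"hand":1,"tx":0,"ty":0,"tz":0,"ax":0,"ay":0,"az":0},{"hand":0.42,"tx":0,"ty":0,"tz":0,"ax":0,"ay":0,"az":0},{"hand":0.42,"tx":0,"ty":0,"tz":0,"ax":0,"ay":0,"az":0},{"hand":0.42,"tx":0,"ty":0,"tz":0,"ax":0,"ay":0,"az":0},{"hand":0.42,"tx":0,"ty":0,"tz":0,"ax":0,"ay":0,"az":0},{"hand":0.42,"tx":0,"ty":0,"tz":0,"ax":0,"ay":0,"az":0},{"hand":0.42,"tx":0,"ty":0,"tz":0,"ax":0,"ay":0,"az":0}]'
python3 -m creep '[{"hand":0.42,"tx":-2,"ty":0,"tz":0,"ax":0,"ay":0,"az":0},{"hand":0.42,"tx":-3,"ty":0,"tz":0,"ax":0,"ay":0,"az":0},{"hand":0.42,"tx":-3,"ty":0,"tz":0,"ax":0,"ay":0,"az":0},{"hand":0.42,"tx":-3,"ty":0,"tz":0,"ax":0,"ay":0,"az":0},{"hand":0.3,"tx":-2,"ty":0,"tz":0,"ax":0,"ay":0,"az":0},{"hand":0.3,"tx":0,"ty":0,"tz":0,"ax":0,"ay":0,"az":0},{"hand":0.3,"tx":0,"ty":0,"tz":0,"ax":0,"ay":0,"az":0},{"hand":0.3,"tx":0,"ty":0,"tz":0,"ax":0,"ay":0,"az":0}]'
python3 rk.py 234; python3 m4.py 3; python3 - <<'E'
from h import *
w=plan([.477,-.0255,.17],tool(-.01),None,16)
E
```

```text
time_s: 41.08
tcp_pos: [0.4931, -0.3335, 0.0857]
eef_rot: [0.013, 1.154, 3.019]
force: [11.1, 3.3, 28.3]
gripper_width: 0.0401
time_s: 41.75
tcp_pos: [0.4938, -0.3338, 0.0868]
eef_rot: [0.015, 1.155, 3.021]
force: [0.7, 0.2, 0.4]
gripper_width: 0.0545
time_s: 42.42
tcp_pos: [0.5449, -0.3395, 0.2038]
eef_rot: [0.011, 1.152, 3.018]
force: [-0.4, -0.2, -0.4]
gripper_width: 0.0657
lane 2 {'scene': 939, 'side': 465} best iou 0.59 at x -0.044
lane 3 {'scene': 1002, 'side': 640} best iou 0.68 at x -0.040
lane 4 {'scene': 953, 'side': 502} best iou 0.71 at x -0.040
3 ['scene', 'side'] [ 0.4773 -0.0258 -1.5672] cost 0.102 polar 0.106 -2.79
n=16 tx 0.11 ty -2.01 tz -1.04 ax -0.104 ay 0.020 az 0.022  (tot [  7.5 -30.2   8.7] [-1.67  0.32  0.35])
   via [[0.55, -0.34, 0.2], [0.58, -0.26, 0.19], [0.58, -0.17, 0.18], [0.54, -0.09, 0.17], [0.48, -0.03, 0.17]]
```

```bash
python3 -m creep '[{"hand":0.3,"tx":0.11,"ty":-2.01,"tz":-1.04,"ax":-0.104,"ay":0.02,"az":0.022},{"hand":0.3,"tx":0.11,"ty":-2.01,"tz":-1.04,"ax":-0.104,"ay":0.02,"az":0.022},{"hand":0.3,"tx":0.11,"ty":-2.01,"tz":-1.04,"ax":-0.104,"ay":0.02,"az":0.022},{"hand":0.3,"tx":0.11,"ty":-2.01,"tz":-1.04,"ax":-0.104,"ay":0.02,"az":0.022},{"hand":0.3,"tx":0.11,"ty":-2.01,"tz":-1.04,"ax":-0.104,"ay":0.02,"az":0.022},{"hand":0.3,"tx":0.11,"ty":-2.01,"tz":-1.04,"ax":-0.104,"ay":0.02,"az":0.022},{"hand":0.3,"tx":0.11,"ty":-2.01,"tz":-1.04,"ax":-0.104,"ay":0.02,"az":0.022},{"hand":0.3,"tx":0.11,"ty":-2.01,"tz":-1.04,"ax":-0.104,"ay":0.02,"az":0.022}]'
python3 -m creep '[{"hand":0.3,"tx":0.11,"ty":-2.01,"tz":-1.04,"ax":-0.104,"ay":0.02,"az":0.022},{"hand":0.3,"tx":0.11,"ty":-2.01,"tz":-1.04,"ax":-0.104,"ay":0.02,"az":0.022},{"hand":0.3,"tx":0.11,"ty":-2.01,"tz":-1.04,"ax":-0.104,"ay":0.02,"az":0.022},{"hand":0.3,"tx":0.11,"ty":-2.01,"tz":-1.04,"ax":-0.104,"ay":0.02,"az":0.022},{"hand":0.3,"tx":0.11,"ty":-2.01,"tz":-1.04,"ax":-0.104,"ay":0.02,"az":0.022},{"hand":0.3,"tx":0.11,"ty":-2.01,"tz":-1.04,"ax":-0.104,"ay":0.02,"az":0.022},{"hand":0.3,"tx":0.11,"ty":-2.01,"tz":-1.04,"ax":-0.104,"ay":0.02,"az":0.022},{"hand":0.3,"tx":0.11,"ty":-2.01,"tz":-1.04,"ax":-0.104,"ay":0.02,"az":0.022}]'
python3 m4.py 3; python3 rk.py 234; python3 - <<'E'
from h import *
plan([.477,-.0255,.063],tool(0.),None,5)
E
```

```text
time_s: 43.38
tcp_pos: [0.5805, -0.168, 0.1776]
eef_rot: [-0.406, 1.346, -2.822]
force: [-0.5, 0.2, -0.1]
gripper_width: 0.0657
time_s: 44.05
tcp_pos: [0.4779, -0.0245, 0.17]
eef_rot: [1.52, 1.564, -0.059]
force: [0.1, -0.3, 0.3]
gripper_width: 0.0657
3 ['scene', 'side'] [ 0.4773 -0.0257 -1.5651] cost 0.064 polar 0.106 -2.79
lane 2 {'scene': 733, 'side': 626} best iou 0.52 at x -0.046
lane 3 {'scene': 914, 'side': 546} best iou 0.60 at x -0.042
lane 4 {'scene': 794, 'side': 490} best iou 0.69 at x -0.040
n=5 tx 2.16 ty -0.07 tz -0.02 ax -0.003 ay 0.000 az -0.001  (tot [10.8 -0.4 -0.1] [-0.02  0.   -0.01])
   via [[0.48, -0.03, 0.17], [0.48, -0.03, 0.15], [0.48, -0.03, 0.13], [0.48, -0.03, 0.11], [0.48, -0.03, 0.08], [0.48, -0.03, 0.06]]
```

```bash
python3 -m creep '[{"hand":0.3,"tx":2.16,"ty":-0.07,"tz":-0.02,"ax":-0.003,"ay":0,"az":0},{"hand":0.3,"tx":2.16,"ty":-0.07,"tz":-0.02,"ax":-0.003,"ay":0,"az":0},{"hand":0.3,"tx":2.16,"ty":-0.07,"tz":-0.02,"ax":-0.003,"ay":0,"az":0},{"hand":0.3,"tx":2.16,"ty":-0.07,"tz":-0.02,"ax":-0.003,"ay":0,"az":0},{"hand":0.3,"tx":2.16,"ty":-0.07,"tz":-0.02,"ax":-0.003,"ay":0,"az":0},{"hand":0.3,"tx":0,"ty":0,"tz":0,"ax":0,"ay":0,"az":0},{"hand":1,"tx":0,"ty":0,"tz":0,"ax":0,"ay":0,"az":0},{"hand":1,"tx":0,"ty":0,"tz":0,"ax":0,"ay":0,"az":0}]'
python3 -m creep '[{"hand":1,"tx":0,"ty":0,"tz":0,"ax":0,"ay":0,"az":0},{"hand":1,"tx":0,"ty":0,"tz":0,"ax":0,"ay":0,"az":0},{"hand":1,"tx":0,"ty":0,"tz":0,"ax":0,"ay":0,"az":0},{"hand":1,"tx":0,"ty":0,"tz":0,"ax":0,"ay":0,"az":0},{"hand":1,"tx":-2,"ty":0,"tz":0,"ax":0,"ay":0,"az":0},{"hand":1,"tx":-4,"ty":0,"tz":0,"ax":0,"ay":0,"az":0},{"hand":1,"tx":-4,"ty":0,"tz":0,"ax":0,"ay":0,"az":0},{"hand":1,"tx":-4,"ty":0,"tz":0,"ax":0,"ay":0,"az":0}]'
python3 - <<'E'
from h import *
w=plan(ramp_tcp(1,-.07,.09),TP,None,16)
E
```

```text
time_s: 45.02
tcp_pos: [0.4776, -0.0254, 0.0632]
eef_rot: [1.328, 1.563, -0.243]
force: [0.5, -0.5, 0.7]
gripper_width: 0.0557
time_s: 45.68
tcp_pos: [0.4737, -0.0243, 0.2029]
eef_rot: [1.279, 1.568, -0.291]
force: [1.3, -0.8, -1.1]
gripper_width: 0.0398
n=16 tx 0.35 ty 1.58 tz 0.86 ax 0.105 ay -0.020 az -0.022  (tot [ 4.4  6.1 24.7] [ 1.67 -0.31 -0.36])
   via [[0.47, -0.02, 0.2], [0.53, -0.07, 0.19], [0.56, -0.13, 0.17], [0.56, -0.2, 0.16], [0.54, -0.27, 0.16]]
```

```bash
python3 -m creep '[{"hand":1,"tx":0.35,"ty":1.58,"tz":0.86,"ax":0.105,"ay":-0.02,"az":-0.022},{"hand":1,"tx":0.35,"ty":1.58,"tz":0.86,"ax":0.105,"ay":-0.02,"az":-0.022},{"hand":1,"tx":0.35,"ty":1.58,"tz":0.86,"ax":0.105,"ay":-0.02,"az":-0.022},{"hand":1,"tx":0.35,"ty":1.58,"tz":0.86,"ax":0.105,"ay":-0.02,"az":-0.022},{"hand":1,"tx":0.35,"ty":1.58,"tz":0.86,"ax":0.105,"ay":-0.02,"az":-0.022},{"hand":1,"tx":0.35,"ty":1.58,"tz":0.86,"ax":0.105,"ay":-0.02,"az":-0.022},{"hand":1,"tx":0.35,"ty":1.58,"tz":0.86,"ax":0.105,"ay":-0.02,"az":-0.022},{"hand":1,"tx":0.35,"ty":1.58,"tz":0.86,"ax":0.105,"ay":-0.02,"az":-0.022}]'
python3 -m creep '[{"hand":1,"tx":0.35,"ty":1.58,"tz":0.86,"ax":0.105,"ay":-0.02,"az":-0.022},{"hand":1,"tx":0.35,"ty":1.58,"tz":0.86,"ax":0.105,"ay":-0.02,"az":-0.022},{"hand":1,"tx":0.35,"ty":1.58,"tz":0.86,"ax":0.105,"ay":-0.02,"az":-0.022},{"hand":1,"tx":0.35,"ty":1.58,"tz":0.86,"ax":0.105,"ay":-0.02,"az":-0.022},{"hand":1,"tx":0.35,"ty":1.58,"tz":0.86,"ax":0.105,"ay":-0.02,"az":-0.022},{"hand":1,"tx":0.35,"ty":1.58,"tz":0.86,"ax":0.105,"ay":-0.02,"az":-0.022},{"hand":1,"tx":0.35,"ty":1.58,"tz":0.86,"ax":0.105,"ay":-0.02,"az":-0.022},{"hand":1,"tx":0.35,"ty":1.58,"tz":0.86,"ax":0.105,"ay":-0.02,"az":-0.022}]'
python3 - <<'E'
from h import *
viewer.camera("side"); viewer.camera("side"); viewer.camera("side")
w=plan(ramp_tcp(1,-.07,.020),TP,None,8)
E
```

```text
time_s: 46.35
tcp_pos: [0.5634, -0.1326, 0.1732]
eef_rot: [-0.399, 1.343, -2.817]
force: [-0.7, 0.5, -1.1]
gripper_width: 0.0399
time_s: 47.02
tcp_pos: [0.5362, -0.2718, 0.1596]
eef_rot: [0.024, 1.154, 3.024]
force: [0.6, -0.0, -1.2]
gripper_width: 0.0397
n=8 tx 0.88 ty -0.02 tz 0.01 ax -0.001 ay -0.000 az -0.001  (tot [ 7.1 -0.2  0.1] [-0.01 -0.   -0.  ])
   via [[0.54, -0.27, 0.16], [0.53, -0.27, 0.14], [0.52, -0.27, 0.13], [0.51, -0.27, 0.11], [0.51, -0.27, 0.1]]
```

```bash
python3 -m creep '[{"hand":1,"tx":0.88,"ty":-0.02,"tz":0.01,"ax":0,"ay":0,"az":0},{"hand":1,"tx":0.88,"ty":-0.02,"tz":0.01,"ax":0,"ay":0,"az":0},{"hand":1,"tx":0.88,"ty":-0.02,"tz":0.01,"ax":0,"ay":0,"az":0},{"hand":1,"tx":0.88,"ty":-0.02,"tz":0.01,"ax":0,"ay":0,"az":0},{"hand":1,"tx":0.88,"ty":-0.02,"tz":0.01,"ax":0,"ay":0,"az":0},{"hand":1,"tx":0.88,"ty":-0.02,"tz":0.01,"ax":0,"ay":0,"az":0},{"hand":1,"tx":0.88,"ty":-0.02,"tz":0.01,"ax":0,"ay":0,"az":0},{"hand":1,"tx":0.8,"ty":-0.02,"tz":0.01,"ax":0,"ay":0,"az":0}]'
python3 -m creep '[{"hand":1,"tx":0,"ty":0,"tz":0,"ax":0,"ay":0,"az":0},{"hand":1,"tx":0,"ty":0,"tz":0,"ax":0,"ay":0,"az":0},{"hand":0.42,"tx":0,"ty":0,"tz":0,"ax":0,"ay":0,"az":0},{"hand":0.42,"tx":0,"ty":0,"tz":0,"ax":0,"ay":0,"az":0},{"hand":0.42,"tx":0,"ty":0,"tz":0,"ax":0,"ay":0,"az":0},{"hand":0.42,"tx":0,"ty":0,"tz":0,"ax":0,"ay":0,"az":0},{"hand":0.42,"tx":0,"ty":0,"tz":0,"ax":0,"ay":0,"az":0},{"hand":0.42,"tx":0,"ty":0,"tz":0,"ax":0,"ay":0,"az":0}]'
python3 -m creep '[{"hand":0.42,"tx":-2,"ty":0,"tz":0,"ax":0,"ay":0,"az":0},{"hand":0.42,"tx":-3,"ty":0,"tz":0,"ax":0,"ay":0,"az":0},{"hand":0.42,"tx":-4,"ty":0,"tz":0,"ax":0,"ay":0,"az":0},{"hand":0.42,"tx":-4,"ty":0,"tz":0,"ax":0,"ay":0,"az":0},{"hand":0.42,"tx":-4,"ty":0,"tz":0,"ax":0,"ay":0,"az":0},{"hand":0.42,"tx":-4,"ty":0,"tz":0,"ax":0,"ay":0,"az":0},{"hand":0.42,"tx":0,"ty":0,"tz":-4,"ax":0,"ay":0,"az":0},{"hand":0.42,"tx":0,"ty":0,"tz":-4,"ax":0,"ay":0,"az":0}]'
python3 rk.py 1234; python3 - <<'E'
from h import *
I=viewer.camera("scene")[:,:,::-1].copy(); J=viewer.camera("side")[:,:,::-1].copy()
top=np.hstack([cv2.resize(I[90:210,230:350],(300,300)),cv2.resize(J[130:240,350:460],(300,300))])
bot=np.hstack([cv2.resize(I[200:400,240:560],(400,250)),cv2.resize(J[200:440,200:440],(200,250))])
cv2.imwrite("pics/f1.png",np.vstack([top,bot]))
E
```

```text
time_s: 47.83
tcp_pos: [0.5078, -0.2662, 0.0961]
eef_rot: [0.022, 1.155, 3.027]
force: [-0.3, -0.6, -1.6]
gripper_width: 0.0396
time_s: 48.5
tcp_pos: [0.5085, -0.2665, 0.0974]
eef_rot: [0.023, 1.156, 3.028]
force: [-0.5, -0.5, -0.2]
gripper_width: 0.0549
time_s: 49.17
tcp_pos: [0.6678, -0.2874, 0.2653]
eef_rot: [0.036, 1.169, 3.039]
force: [0.8, 0.5, 0.0]
gripper_width: 0.0544
lane 1 {'scene': 1147, 'side': 470} best iou 0.49 at x -0.046
lane 2 {'scene': 1038, 'side': 686} best iou 0.68 at x -0.044
lane 3 {'scene': 929, 'side': 785} best iou 0.62 at x -0.040
lane 4 {'scene': 815, 'side': 940} best iou 0.58 at x -0.040
```

View pics/f1.png

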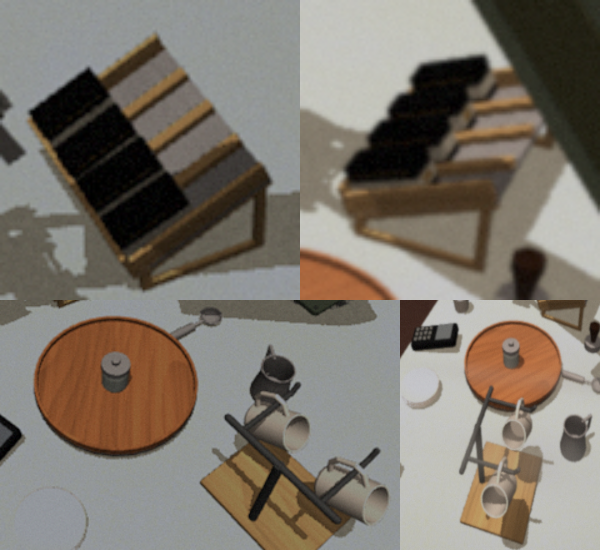

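```bash
python3 - <<'E'
from h import *
plan(RS+RK.apply([-.03,.03,.19]),TP,None,4)
E
```

```text
n=4 tx 1.37 ty 1.78 tz 1.02 ax -0.001 ay 0.001 az -0.001  (tot [5.5 7.1 4.1] [-0.01  0.01 -0.  ])
   via [[0.66, -0.29, 0.25], [0.65, -0.3, 0.24], [0.63, -0.32, 0.23], [0.61, -0.33, 0.23], [0.6, -0.35, 0.22]]
```

```bash
python3 -m creep '[{"hand":0.42,"tx":0.9,"ty":1.78,"tz":1.02,"ax":0,"ay":0,"az":0},{"hand":0.42,"tx":0.9,"ty":1.78,"tz":1.02,"ax":0,"ay":0,"az":0},{"hand":0.42,"tx":0.9,"ty":1.78,"tz":1.02,"ax":0,"ay":0,"az":0},{"hand":0.42,"tx":0.9,"ty":1.78,"tz":1.02,"ax":0,"ay":0,"az":0},{"hand":0.42,"tx":0,"ty":0,"tz":0,"ax":0,"ay":0,"az":0},{"hand":0.42,"tx":0,"ty":0,"tz":0,"ax":0,"ay":0,"az":0},{"hand":0.42,"tx":0,"ty":0,"tz":0,"ax":0,"ay":0,"az":0},{"hand":0.42,"tx":0,"ty":0,"tz":0,"ax":0,"ay":0,"az":0}]'
python3 - <<'E'
from h import *
cv2.imwrite("pics/f2.png",viewer.camera("wrist")[:,:,::-1])
E
```

```text
time_s: 50.03
tcp_pos: [0.6046, -0.3491, 0.2437]
eef_rot: [0.025, 1.159, 3.031]
force: [0.4, -0.4, 0.6]
gripper_width: 0.0547
```

View pics/f2.png

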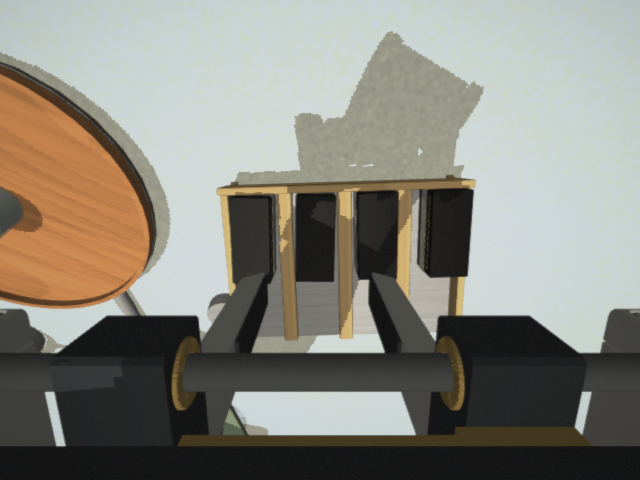

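```bash
python3 -c "
from rig import workorder,get_obs
print(get_obs()['time_s'],workorder.job_done())"
```

```text
the job is handed in; nothing more can be done
50.0833 None
```

I cleared the stand and handed the job in at about 50 s of the 210 s allowed. All four cartons are in the rack, one to a lane and upright against the stop lip. Both mugs hang on the mug stand, one to a hook, and the sugar jar still stands in the middle of the revolving stand.

**Last checks:** the final scene, side and wrist pictures show all four cartons aligned with the lip, and both mugs hanging by their handles. The arm is well clear of everything, and the other things on the counter look undisturbed.

**What disagreed:**
- **Force spikes:** placing the first carton (lane 4) pressed with about 70 N, probably because the fingers hit the rack's side wall. That is within the 120 N wrist limit, but the 40 N limit on the arm and gripper body could matter if that was where it pressed. I gripped the remaining cartons higher; lane 2 still read about 30 N, and the other two had no notable force.
- **Carton position:** my image fit put the carton centres 40 to 46 mm from the lip across the lanes, where 45 mm is home. The overlap was only 0.5 to 0.7. The wrist view showed every carton flush, so I put the spread down to a slight error in the rack angle I had estimated.

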